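# Gauge and sort the dough-divider outlet rings

### The job

The outlet rings of the dough divider have come back from the washer mixed up, lying in a row. Starting with the ring farthest to the robot's left and going on to the right, slide each one down the stepped gauge until it stops, let go so that it sits there by itself, read its step, and lay it flat in the tray with that number of dots (not stacked on another ring). When all the rings lie in their trays, swing the tally counter's sprung lever to its stop and let it spring back; leave the piping nozzle, jar, brass weight and timer standing where they are.

Things in the scene. Friction and masses are not known exactly. Their poses are not given: they have to be found in the camera images.
- ring_a: A plain stainless ring lying flat in the row (None if absent from the start): outside diameter 54 mm, height 22 mm, about 160 g. Its bore is 27, 33 or 39 mm: which is not told, the gauge tells; names say nothing of size, and two rings may share a size. Origin at the ring's centre (11 mm above its underside), z along its axis.
- ring_b: A plain stainless ring lying flat in the row (None if absent from the start): outside diameter 54 mm, height 22 mm, about 160 g. Its bore is 27, 33 or 39 mm: which is not told, the gauge tells; names say nothing of size, and two rings may share a size. Origin at the ring's centre (11 mm above its underside), z along its axis.
- ring_c: A plain stainless ring lying flat in the row (None if absent from the start): outside diameter 54 mm, height 22 mm, about 160 g. Its bore is 27, 33 or 39 mm: which is not told, the gauge tells; names say nothing of size, and two rings may share a size. Origin at the ring's centre (11 mm above its underside), z along its axis.
- ring_d: A plain stainless ring lying flat in the row (None if absent from the start): outside diameter 54 mm, height 22 mm, about 160 g. Its bore is 27, 33 or 39 mm: which is not told, the gauge tells; names say nothing of size, and two rings may share a size. Origin at the ring's centre (11 mm above its underside), z along its axis.
- ring_e: A plain stainless ring lying flat in the row (None if absent from the start): outside diameter 54 mm, height 22 mm, about 160 g. Its bore is 27, 33 or 39 mm: which is not told, the gauge tells; names say nothing of size, and two rings may share a size. Origin at the ring's centre (11 mm above its underside), z along its axis.
- gauge: Fixed upright stepped aluminium mandrel, 88 mm tall, foot 64 mm wide and 8 mm thick. Origin under its centre, z along its axis. Diameters by height: 42 mm (z 8 to 33), 36 (36 to 47), 30 (50 to 61), 24 (64 to 74), then a cone to a 10 mm tip at 88; 45-degree bevels between. A ring stops on a bevel. The 30, 36 and 42 mm bands bear 1, 2 and 3 black lines: the band just below a seated ring names its step.
- step_1 (a point): On the gauge's axis, 73.5 mm above the table: where the centre of a ring with a 27 mm bore comes to rest (step 1).
- step_2 (a point): On the gauge's axis, 59.5 mm above the table: where the centre of a ring with a 33 mm bore comes to rest (step 2).
- step_3 (a point): On the gauge's axis, 45.5 mm above the table: where the centre of a ring with a 39 mm bore comes to rest (step 3).
- tray_1: Fixed shallow grey tray for step 1, 1 white dot on a tab at its +x end. Outside 150 mm along its x, 92 mm along its y, 9 mm tall, walls 4 mm, floor 4 mm thick; room for two rings side by side along x (at about x = -36 and +36 mm). The tab adds 26 mm at +x. Origin under the centre of the tray, x along its length. The trays stand in any order.
- tray_2: Fixed shallow grey tray for step 2, 2 white dots on a tab at its +x end. Outside 150 mm along its x, 92 mm along its y, 9 mm tall, walls 4 mm, floor 4 mm thick; room for two rings side by side along x (at about x = -36 and +36 mm). The tab adds 26 mm at +x. Origin under the centre of the tray, x along its length. The trays stand in any order.
- tray_3: Fixed shallow grey tray for step 3, 3 white dots on a tab at its +x end. Outside 150 mm along its x, 92 mm along its y, 9 mm tall, walls 4 mm, floor 4 mm thick; room for two rings side by side along x (at about x = -36 and +36 mm). The tab adds 26 mm at +x. Origin under the centre of the tray, x along its length. The trays stand in any order.
- tally: Housing of the tally counter, fixed, 100 x 80 x 45 mm (x, y, z). Origin at the centre of its underside; the lever's upright hinge axis goes through it.
- tally_lever (a joint): Angle of the tally lever, rad: 0 at rest, 1.0 at its stop, growing anticlockwise seen from above. A spring pulls it back to 0; holding it at the stop takes about 2.5 N at the pin.
- lever_pin (a point): Centre of the upper part of the lever's upright black pin, 80 mm above the table and 80 mm from the hinge axis. The pin is 14 mm thick and stands free from 55 to 94 mm above the table.
- lever_hinge (a point): Point on the lever's upright hinge axis, level with lever_pin (80 mm above the table).
- nozzle: Bystander: conical steel piping nozzle, 44 mm wide, 60 mm tall; leave it.
- jar: Bystander: closed jar, 48 mm wide, 70 mm tall; leave it.
- weight: Bystander: brass scale weight, 34 mm wide, 52 mm tall; leave it.
- timer: Bystander: white kitchen timer, 60 mm tall; leave it.
There are look-alikes about, which are no part of the job. What is shaped like the tally but pink is not meant. Leave any green look-alike of the ring_e alone.

How it is judged:
On the way, in this order (a step that is already met when the one before it is completed fails the run):
1. ring_a (if present; the rings go from left to right) sits by itself on the gauge, fully down on its step (horizontal distance between ring_a and gauge below 0.005 m and z of ring_a in the frame of gauge between 0.0555 and 0.0635 m and angle between the z axis of ring_a and the z axis of gauge, either way round below 0.12 rad and contact force between ring_a and the fingers below 0.2 N), for 0.2 s.
2. ring_b (if present; the rings go from left to right) sits by itself on the gauge, fully down on its step (horizontal distance between ring_b and gauge below 0.005 m and z of ring_b in the frame of gauge between 0.0415 and 0.0495 m and angle between the z axis of ring_b and the z axis of gauge, either way round below 0.12 rad and contact force between ring_b and the fingers below 0.2 N), for 0.2 s.
3. ring_c (if present; the rings go from left to right) sits by itself on the gauge, fully down on its step (horizontal distance between ring_c and gauge below 0.005 m and z of ring_c in the frame of gauge between 0.0695 and 0.0775 m and angle between the z axis of ring_c and the z axis of gauge, either way round below 0.12 rad and contact force between ring_c and the fingers below 0.2 N), for 0.2 s.
4. ring_d (if present; the rings go from left to right) sits by itself on the gauge, fully down on its step (horizontal distance between ring_d and gauge below 0.005 m and z of ring_d in the frame of gauge between 0.0555 and 0.0635 m and angle between the z axis of ring_d and the z axis of gauge, either way round below 0.12 rad and contact force between ring_d and the fingers below 0.2 N), for 0.2 s.
5. ring_e (if present; the rings go from left to right) sits by itself on the gauge, fully down on its step (horizontal distance between ring_e and gauge below 0.005 m and z of ring_e in the frame of gauge between 0.0415 and 0.0495 m and angle between the z axis of ring_e and the z axis of gauge, either way round below 0.12 rad and contact force between ring_e and the fingers below 0.2 N), for 0.2 s.
6. with every ring in its tray, the tally lever is swung to its stop (x of ring_a in the frame of tray_2 between -0.055 and 0.055 m and y of ring_a in the frame of tray_2 between -0.022 and 0.022 m and z of each of ring_a, ring_d in the frame of tray_2 below 0.02 m and angle between the z axis of each of ring_a, ring_d and the z axis of tray_2, either way round below 0.12 rad and x of ring_b in the frame of tray_3 between -0.055 and 0.055 m and y of ring_b in the frame of tray_3 between -0.022 and 0.022 m and z of each of ring_b, ring_e in the frame of tray_3 below 0.02 m and angle between the z axis of each of ring_b, ring_e and the z axis of tray_3, either way round below 0.12 rad and x of ring_c in the frame of tray_1 between -0.055 and 0.055 m and y of ring_c in the frame of tray_1 between -0.022 and 0.022 m and z of ring_c in the frame of tray_1 below 0.02 m and angle between the z axis of ring_c and the z axis of tray_1, either way round below 0.12 rad and x of ring_d in the frame of tray_2 between -0.055 and 0.055 m and y of ring_d in the frame of tray_2 between -0.022 and 0.022 m and x of ring_e in the frame of tray_3 between -0.055 and 0.055 m and y of ring_e in the frame of tray_3 between -0.022 and 0.022 m and value of joint tally_lever above 0.93 rad), for 0.1 s.
7. the lever has sprung back, free of the fingers (value of joint tally_lever below 0.08 rad and contact force between tally_lever and the fingers below 0.2 N), for 0.2 s.
At the end, for the whole second after the job is handed in: Every ring present lies flat (within 0.12 rad) on the floor of the tray of its own gauge step, centre within 55 mm along and 22 mm across of the tray's centre and at most 20 mm above the table, at rest; the tally lever is back within 0.08 rad of rest (x of ring_a in the frame of tray_2 between -0.055 and 0.055 m and y of ring_a in the frame of tray_2 between -0.022 and 0.022 m and z of each of ring_a, ring_d in the frame of tray_2 below 0.02 m and angle between the z axis of each of ring_a, ring_d and the z axis of tray_2, either way round below 0.12 rad and x of ring_b in the frame of tray_3 between -0.055 and 0.055 m and y of ring_b in the frame of tray_3 between -0.022 and 0.022 m and z of each of ring_b, ring_e in the frame of tray_3 below 0.02 m and angle between the z axis of each of ring_b, ring_e and the z axis of tray_3, either way round below 0.12 rad and x of ring_c in the frame of tray_1 between -0.055 and 0.055 m and y of ring_c in the frame of tray_1 between -0.022 and 0.022 m and z of ring_c in the frame of tray_1 below 0.02 m and angle between the z axis of ring_c and the z axis of tray_1, either way round below 0.12 rad and x of ring_d in the frame of tray_2 between -0.055 and 0.055 m and y of ring_d in the frame of tray_2 between -0.022 and 0.022 m and x of ring_e in the frame of tray_3 between -0.055 and 0.055 m and y of ring_e in the frame of tray_3 between -0.022 and 0.022 m and linear speed of each of ring_a, ring_b, ring_c, ring_d, ring_e below 0.02 m/s and value of joint tally_lever below 0.08 rad); the robot touches nothing.
It fails at once if a bystander (nozzle, jar, weight, timer) is shifted by more than 50 mm (distance of any of nozzle, jar, weight, timer from where it was at the start of the episode above 0.05 m).
Of ring_a, ring_b, ring_c, ring_d, ring_e only 3 to 4 are there at a start; the rules pass over those that are not, and their reading is None.
At some moment in a run one of ring_a, ring_b, ring_c, ring_d, ring_e may be knocked a few centimetres aside while the robot is not near it.
It also fails if it takes over 210 s, if anything falls off the work surface, if the arm or the gripper's body presses on something with over 40 N, if the wrist force passes 120 N, or if a joint passes its speed limit or range.

### The arm

A 6-joint arm with a two-finger parallel gripper is mounted at the origin on the work surface. World frame = base frame: x ahead of the robot, y to its left, z up, the work surface at z = 0. Lengths are in m, angles in rad, forces in N, time in s.
With the tool pointing down it reaches from about 0.325 to 0.775 m from the base axis. Payload 9.3 kg.
Tool frame: the origin (TCP) lies midway between the tips of the shut fingers; the grasp point (between the pads) lies 19 mm behind it; z points along the fingers, x is the direction in which the jaws open and shut, and the axes are right-handed (so a half turn about z gives the same grasp; the last joint's range is limited). The gripper opens to 85 mm and grips with 20 to 120 N. Pads are 22 mm wide; open, the fingers measure 114 mm over their backs; the gripper's body (76 mm by 85 mm) begins 54 mm behind the grasp point. The pads swing forward as they close: fully open they stand 13 mm farther back than shut.
Start: joints at [-1.346, 0.259, 0.021, 1.334, 0, 1.418], TCP at [0.203, -0.511, 0.231] pointing down, gripper open.
Joint ranges: [-3.04, 3.04], [-0.91, 1.82], [-1.04, 1.36], [-1.92, 1.95], [-1.52, 1.45], [-3.14, 3.14]. Speed limits (rad/s): [2.22, 2.22, 2.79, 3.14, 3.14, 3.14].

### API

Orientations are given as a unit quaternion [w, x, y, z].
In Python, from station import env, optics gives the robot as it stands. The module is installed in compiled form; this text tells all that it offers.
- The arm moves only by the tool jog_arm, never from a script. Its argument "motion" is a list of rows, each a list of 4 numbers: the shift along the tool's x, y, z in mm, then the turn about the tool's z in rad. In form: [[tx, ty, tz, yaw], ...]. A call has 1 to 5 rows; each row shifts and turns the pose as measured when the row begins, along the tool's axes as they then stand; what a row does not reach is not made up. A row lasts 1/10 s, in which the tool goes at most 50 mm and 8.59 degrees, less where a joint would pass 70% of its speed; a pose out of reach is approached as far as the arm can. A call with a gripper value outside its range is refused whole. "hand" is the closure, from -1 (fully open) to 1 (shut), set as the call begins (left out, the last holds). The fingers move at their own pace and stop on an object; "newtons" is the grip in N (left out, the last holds). Time passes only in rows, so rows that do not move let the fingers close. It gives the time, the measured TCP pose, the force and the opening at its end, in the units of the state.
- env.observe(): the state, without advancing time (a new reading comes with each control period).
- optics.get_image(name): name is "side" or "top" or "wrist"; returns the picture (400x640x3 uint8, red, green, blue); there is no depth.
- optics.camera_params(name): a dict with "camera_matrix" (3x3 intrinsics, pixels), "dist" ([k1, k2, p1, p2, k3] as OpenCV has them; the pictures are not rectified), "R" (3x3) and "t" (3): a world point X has camera coordinates R X + t. Camera axes: x right, y down, z forward; pixel columns grow to the right and rows downward; lengths in m; the calibration is good to about 2 mm. A picture is of the moment at which its call begins: read the wrist's pose just before it. camera_params takes no time and is no camera call; for the wrist camera it gives the pose at the moment of the call.
- env.close_job(): hands the job in, once; it reports no verdict.
The state is a dict: "time": time; "qpos": joint angles; "qd": joint speeds; "tau": joint torques, N m; "position": TCP position; "tcp_rot": TCP orientation; "force": force on the tool from outside, world axes, zero at the start; "wrist_torque": the same for the moment, N m; "finger_gap": opening from 0.0 (shut) to 1.0 (fully open).
Only numpy, scipy, OpenCV 4.12 (cv2) and the standard library are available. Lean on these libraries where they do the work, as an engineer would, in place of code of your own. Each camera call takes 0.05 s, during which the arm holds its last target.

## Working session

There is one attempt and no reset: what is moved stays moved. The work goes in short steps, Python scripts to look and compute and a tool call to move; the robot and the scene stay as the last step left them, time stands still between calls to the robot, and variables do not carry over. Pictures are saved under pics/ and viewed, and the job is handed in when it is done.

Besides the shell and the picture viewer there is one more tool, called as a command line: name --pt "numbers of a row" for each row, then --argument value for the rest. jog_arm: Moves the arm, as the interface text tells. Its arguments: {"type":"object","properties":{"motion":{"type":"array","items":{"type":"array","items":{"type":"number"}}},"hand":{"type":"number"},"newtons":{"type":"number"}},"required":["motion"]}

```bash
mkdir -p pics; python3 - <<'E'
from station import env, optics
import cv2
s=env.observe();print(s)
for n in ("side","top","wrist"):
    p=optics.camera_params(n);print(n,p)
    im=optics.get_image(n);cv2.imwrite(f"pics/{n}0.png",im[:,:,::-1])
E
```

```text
{'time': 0.0, 'qpos': array([-1.34559910e+00,  2.59202614e-01,  2.07530693e-02,  1.33373251e+00,
       -2.20266793e-05,  1.41820440e+00]), 'qd': array([ 0.00017795, -0.00104399,  0.0005528 ,  0.00167609, -0.00013624,
        0.00066794]), 'tau': array([ 3.83522438e-04, -5.55642915e+01,  3.44525635e+01,  1.37990993e-02,
       -4.06634103e-05,  1.50815328e-06]), 'position': array([ 0.20280309, -0.51092489,  0.2306571 ]), 'tcp_rot': array([-4.63759831e-04,  8.27304595e-01, -5.61753172e-01, -5.14888450e-04]), 'force': array([-0.68214219, -0.95352869, -0.08487955]), 'wrist_torque': array([ 0.02623659, -0.05014105, -0.02010283]), 'finger_gap': 1.0021698982417238}
side {'camera_matrix': array([[417.6276756 ,   0.        , 316.81046339],
       [  0.        , 417.6276756 , 196.63878515],
       [  0.        ,   0.        ,   1.        ]]), 'dist': array([-0.00513604,  0.        ,  0.        ,  0.        ,  0.        ]), 'R': array([[-0.97401998, -0.22582988, -0.01690988],
       [-0.15090637,  0.70291643, -0.69507968],
       [ 0.168856  , -0.67446969, -0.71873381]]), 't': array([0.4622779
[... 284 characters left out ...]
]), 'R': array([[-0.02451477, -0.99964934,  0.01001106],
       [-0.99403936,  0.02331064, -0.1065005 ],
       [ 0.10622979, -0.01256222, -0.99426225]]), 't': array([0.02542004, 0.49265876, 1.11521651])}
wrist {'camera_matrix': array([[299.03263721,   0.        , 316.6895425 ],
       [  0.        , 299.03263721, 202.2485342 ],
       [  0.        ,   0.        ,   1.        ]]), 'dist': array([-0.0544008,  0.       ,  0.       ,  0.       ,  0.       ]), 'R': array([[ 3.69169377e-01, -9.29362113e-01,  1.85604195e-04],
       [-8.78349681e-01, -3.48840501e-01,  3.26821270e-01],
       [-3.03670560e-01, -1.20815430e-01, -9.45086146e-01]]), 't': array([-0.54874973, -0.04291173,  0.3796798 ])}
```

View pics/top0.png

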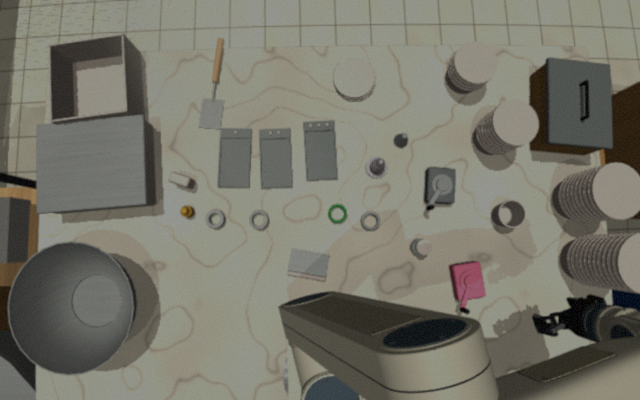

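View pics/side0.png

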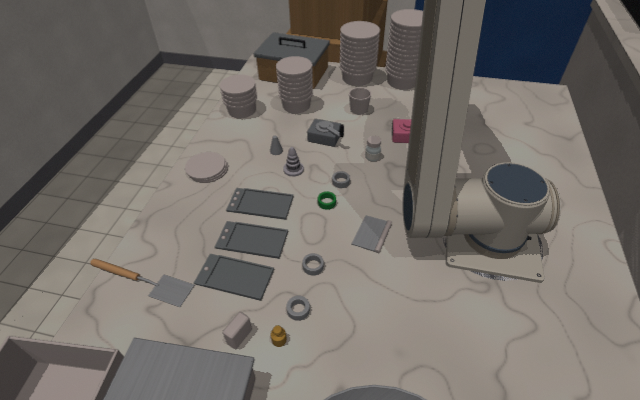

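View pics/wrist0.png

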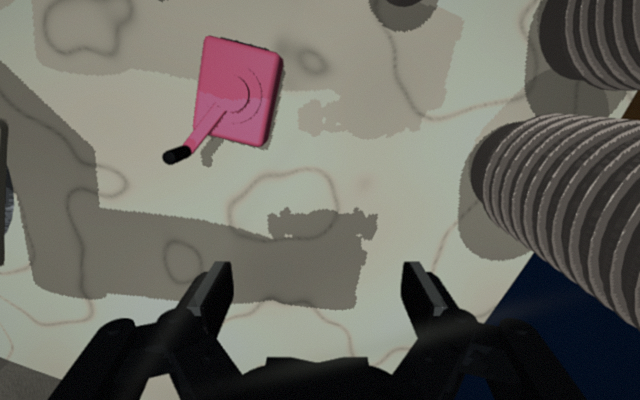

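```bash
cat > h.py <<'E'
from station import env, optics
import cv2, numpy as np
def px2w(n,u,v,z,p=None):
    p=p or optics.camera_params(n)
    K=p["camera_matrix"];d=p["dist"];R=p["R"];t=p["t"]
    q=cv2.undistortPoints(np.array([[[u,v]]],float),K,d)[0,0]
    r=R.T@np.array([q[0],q[1],1.]);c=-R.T@t
    return c+r*(z-c[2])/r[2]
def w2px(n,X,p=None):
    p=p or optics.camera_params(n)
    return cv2.projectPoints(np.atleast_2d(np.array(X,float)),cv2.Rodrigues(p["R"])[0],p["t"],p["camera_matrix"],p["dist"])[0][:,0]
def crop(im,x0,y0,x1,y1,s,name):
    c=cv2.resize(im[y0:y1,x0:x1],None,fx=s,fy=s,interpolation=cv2.INTER_CUBIC);cv2.imwrite("pics/"+name,c[:,:,::-1] )
E
python3 - <<'E'
from h import *
im=cv2.imread("pics/top0.png")[:,:,::-1]
crop(im,170,110,330,240,5,"t1.png")
crop(im,300,110,460,240,5,"t2.png")
for nm,u,v,z in [("r1",216,219,.02),("r2",260,219,.02),("green",337,213,.02),("r3",370,221,.02),("gauge",376,167,.06)]:
    print(nm,px2w("top",u,v,z))
E
```

```text
r1 [0.44618788 0.30849701 0.02      ]
r2 [0.44335721 0.18322166 0.02      ]
green [ 0.45526056 -0.03551649  0.02      ]
r3 [ 0.43023053 -0.1286384   0.02      ]
gauge [ 0.57790253 -0.14563207  0.06      ]
```

View pics/t1.png

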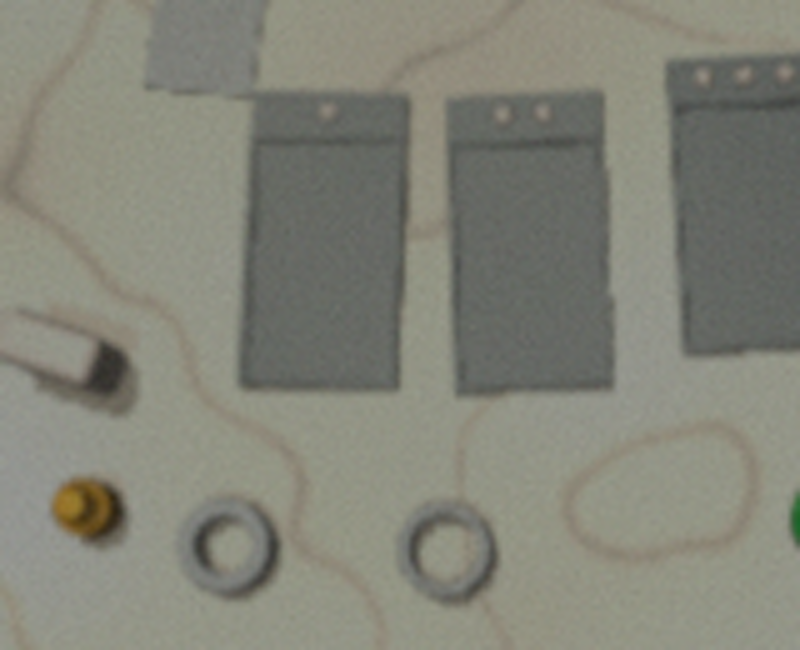

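View pics/t2.png

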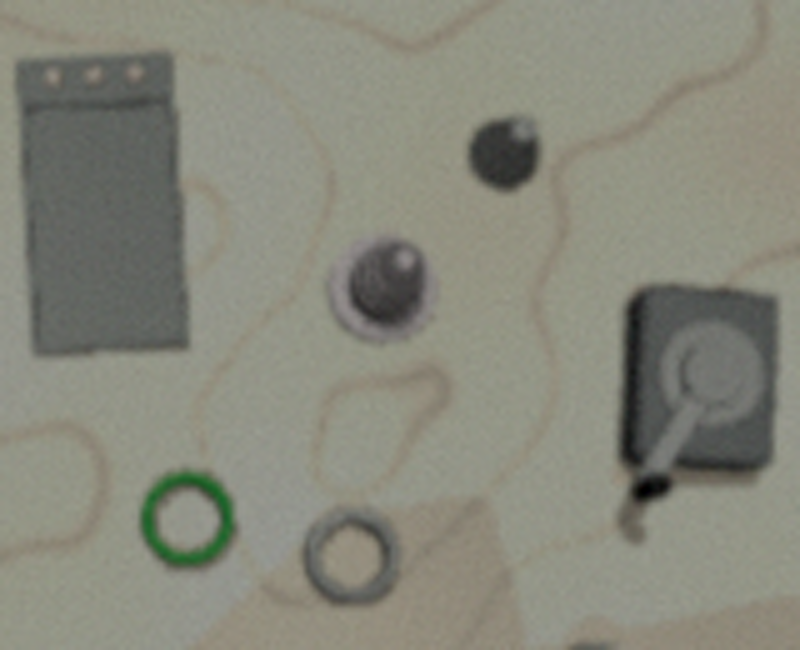

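```bash
python3 - <<'E'
from h import *
P=lambda u,v,z:px2w("top",u,v,z)
print("gauge",P(376.5,167.5,.008),P(380.6,162.3,.088))
print("r1",P(170+229/5,110+546/5,.011),"r2",P(170+447/5,110+552/5,.011),"r3",P(300+352/5,110+555/5,.011))
print("green",P(300+188/5,110+519/5,.011))
for n,c in [("t1",[(253,145),(408,145),(398,388),(241,388)]),("t2",[(450,147),(605,147),(613,392),(457,394)])]:
    print(n,np.mean([P(170+a/5,110+b/5,.009) for a,b in c],0), [P(170+a/5,110+b/5,.009).round(3)[:2] for a,b in c])
c=[(25,105),(176,103),(188,347),(35,354)]
print("t3",np.mean([P(300+a/5,110+b/5,.009) for a,b in c],0),[P(300+a/5,110+b/5,.009).round(3)[:2] for a,b in c])
print("nozzle",P(300+504/5,110+154/5,.03),"pin",P(300+652/5,110+487/5,.094),"hinge",P(300+714/5,110+370/5,.06))
print("weight",P(187,211,.025),"timer",P(181,180,.03),"jar",P(421,246,.05))
p=optics.camera_params("wrist");print("cam",-p["R"].T@p["t"])
E
```

```text
gauge [ 0.58612393 -0.15523112  0.008     ] [ 0.58535659 -0.15429801  0.088     ]
r1 [0.44621361 0.31128549 0.011     ] r2 [0.43995791 0.18620165 0.011     ] r3 [ 0.43066222 -0.13102196  0.011     ]
green [ 0.45358264 -0.03766871  0.011     ]
t1 [0.608375  0.2563222 0.009    ] [array([0.681, 0.299]), array([0.679, 0.208]), array([0.535, 0.214]), array([0.538, 0.305])]
t2 [0.60337166 0.13620048 0.009     ] [array([0.677, 0.183]), array([0.675, 0.092]), array([0.53, 0.09]), array([0.531, 0.18 ])]
t3 [0.62568457 0.00495751 0.009     ] [array([0.699, 0.051]), array([ 0.699, -0.038]), array([ 0.553, -0.041]), array([0.551, 0.048])]
nozzle [ 0.65883127 -0.22550741  0.03      ] pin [ 0.45875059 -0.28244767  0.094     ] hinge [ 0.52606773 -0.33095217  0.06      ]
weight [0.47043249 0.39029942 0.025     ] timer [0.5591124  0.40701851 0.03      ] jar [ 0.35606339 -0.26344394  0.05      ]
cam [ 0.28019148 -0.47910204  0.37303587]
```

jog_arm --pt "0 0 0 -0.149" --pt "0 0 0 -0.149" --pt "0 0 0 -0.149" --pt "0 0 0 -0.149" --pt "0 0 0 -0.149" --hand -0.6 --newtons 40

```text
time: 0.65
position: [0.2027, -0.5104, 0.2293]
tcp_rot: [-0.002, 0.976, -0.217, -0.001]
force: [-0.1, -0.6, -0.2]
finger_gap: 0.801
```

jog_arm --pt "0 0 0 -0.149" --pt "0 0 0 -0.149" --pt "0 0 0 -0.149" --pt "0 0 0 -0.149" --pt "0 0 0 -0.149"

```text
time: 1.15
position: [0.2026, -0.5097, 0.2279]
tcp_rot: [-0.004, 0.988, 0.155, -0.0]
force: [0.1, 1.1, 0.0]
finger_gap: 0.801
```

jog_arm --pt "0 0 0 -0.149" --pt "0 0 0 -0.149" --pt "0 0 0 -0.149" --pt "0 0 0 -0.149" --pt "0 0 0 -0.149"

```text
time: 1.65
position: [0.2024, -0.5091, 0.2265]
tcp_rot: [-0.005, 0.862, 0.506, 0.002]
force: [0.0, -0.2, 0.1]
finger_gap: 0.803
```

jog_arm --pt "0 0 0 -0.149" --pt "0 0 0 -0.149" --pt "0 0 0 -0.149" --pt "0 0 0 -0.1"

```text
time: 2.05
position: [0.2023, -0.5085, 0.2253]
tcp_rot: [-0.005, 0.69, 0.724, 0.003]
force: [-0.4, 0.3, -0.3]
finger_gap: 0.801
```

jog_arm --pt "35 35 0 0.045" --pt "35 35 0 0" --pt "35 35 0 0" --pt "35 35 0 0" --pt "35 35 0 0"

```text
time: 2.55
position: [0.3748, -0.3311, 0.2246]
tcp_rot: [-0.007, 0.708, 0.706, 0.003]
force: [1.0, -0.0, 0.6]
finger_gap: 0.799
```

jog_arm --pt "48 5 0 0" --pt "48 5 0 0" --pt "48 5 0 0" --pt "48 5 0 0" --pt "48 5 0 0"

```text
time: 3.05
position: [0.4028, -0.0833, 0.2263]
tcp_rot: [-0.007, 0.708, 0.706, 0.004]
force: [0.9, -0.5, 0.5]
finger_gap: 0.8
```

jog_arm --pt "48 0 0 0" --pt "48 0 0 0" --pt "48 0 0 0" --pt "48 0 0 0" --pt "48 0 0 0"

```text
time: 3.55
position: [0.4015, 0.1665, 0.2305]
tcp_rot: [-0.007, 0.709, 0.706, 0.004]
force: [0.5, -0.4, 0.3]
finger_gap: 0.797
```

jog_arm --pt "37 11 0 0" --pt "37 11 0 0" --pt "37 11 0 0" --pt "34 11 0 0" --pt "0 0 0 0"

```text
time: 4.05
position: [0.4442, 0.3234, 0.2319]
tcp_rot: [-0.007, 0.706, 0.708, 0.004]
force: [0.5, -0.7, -0.5]
finger_gap: 0.801
```

```bash
python3 - <<'E'
from h import *
print(env.observe()["position"]);p=optics.camera_params("wrist")
im=optics.get_image("wrist");cv2.imwrite("pics/w1.png",im[:,:,::-1])
print(w2px("wrist",[[.4462,.3113,.022],[.44,.186,.022]],p), -p["R"].T@p["t"])
E
```

```text
[0.4442227  0.32344354 0.23185577]
[[303.35307616 175.89097844]
 [199.46692672 171.14936307]] [0.35913433 0.32173505 0.37436776]
```

View pics/w1.png

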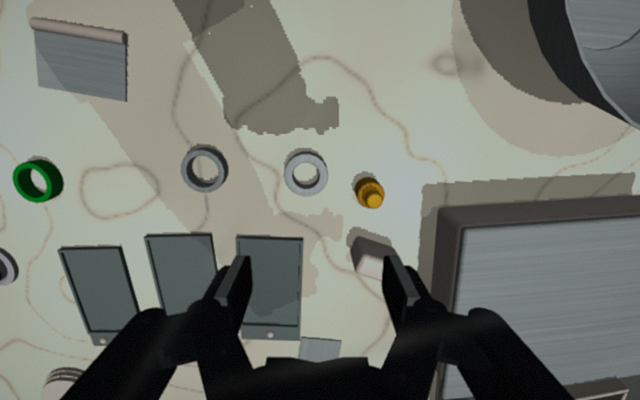

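```bash
python3 - <<'E'
from h import *
im=cv2.imread("pics/w1.png")[:,:,::-1]
crop(im,160,130,400,230,3.3,"w1c.png")
for u,v in [(304,169),(203,165)]: print(px2w("wrist",u,v,.022))
E
```

```text
[0.43692516 0.31047835 0.022     ]
[0.43170172 0.18943731 0.022     ]
```

View pics/w1c.png

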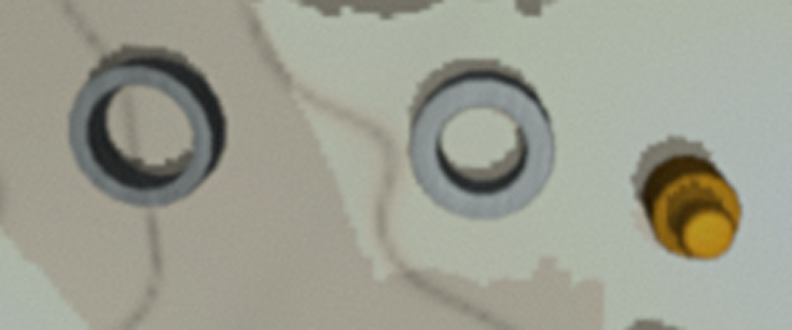

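jog_arm --pt "-10 2 40 0" --pt "0 0 48 0" --pt "0 0 48 0" --pt "0 0 44 0" --pt "0 0 20 0"

```text
time: 4.6
position: [0.4458, 0.312, 0.0296]
tcp_rot: [-0.005, 0.707, 0.708, 0.007]
force: [-0.3, -0.6, 1.2]
finger_gap: 0.803
```

```bash
python3 - <<'E'
from h import *
print(env.observe()["position"]);p=optics.camera_params("wrist")
im=optics.get_image("wrist");cv2.imwrite("pics/w2.png",im[:,:,::-1])
E
```

```text
[0.44581651 0.31201694 0.02956447]
```

View pics/w2.png

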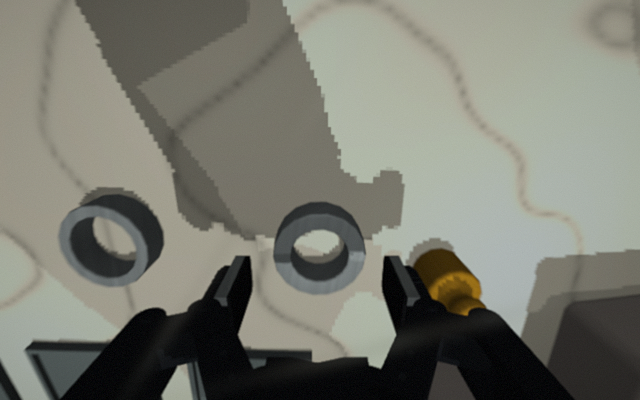

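```bash
python3 - <<'E'
from h import *
print(px2w("wrist",319,248,.022))
E
```

```text
[0.43748766 0.31361436 0.022     ]
```

```bash
python3 - <<'E'
from h import *
im=cv2.imread("pics/w2.png")[:,:,::-1]
crop(im,250,190,390,310,5,"w2c.png")
for v in (248,255,258): print(px2w("wrist",319,v,.022))
E
```

```text
[0.43748766 0.31361436 0.022     ]
[0.44187362 0.31363348 0.022     ]
[0.44377861 0.31364181 0.022     ]
```

View pics/w2c.png

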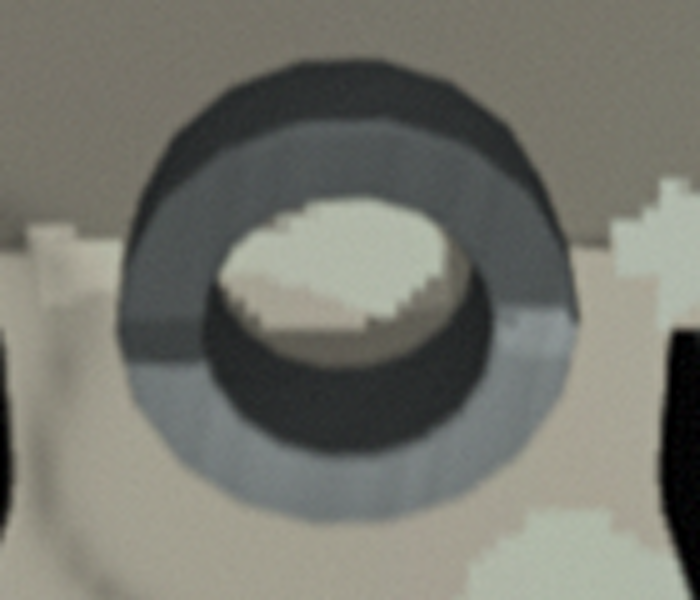

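jog_arm --pt "1 -2 15 0" --pt "0 0 12 0" --pt "0 0 0 0"

```text
time: 4.95
position: [0.4428, 0.3106, 0.0007]
tcp_rot: [-0.006, 0.707, 0.707, 0.006]
force: [0.5, -0.4, 0.1]
finger_gap: 0.802
```

jog_arm --pt "0 0 0 0" --pt "0 0 0 0" --pt "0 0 0 0" --pt "0 0 0 0" --pt "0 0 0 0" --hand 1 --newtons 40

```text
time: 5.45
position: [0.4449, 0.311, 0.0047]
tcp_rot: [-0.005, 0.708, 0.707, 0.008]
force: [0.6, 0.5, -1.2]
finger_gap: 0.612
```

jog_arm --pt "0 0 -30 0" --pt "0 0 -40 0" --pt "0 0 -45 0" --pt "0 0 -10 0" --pt "0 0 0 0"

```text
time: 5.95
position: [0.4433, 0.3082, 0.1332]
tcp_rot: [-0.005, 0.707, 0.707, 0.007]
force: [-0.3, 0.5, -2.2]
finger_gap: 0.614
```

```bash
python3 - <<'E'
from h import *
print(env.observe()["position"])
im=optics.get_image("wrist");cv2.imwrite("pics/w3.png",im[:,:,::-1])
E
```

```text
[0.44331098 0.30816745 0.13318451]
```

View pics/w3.png

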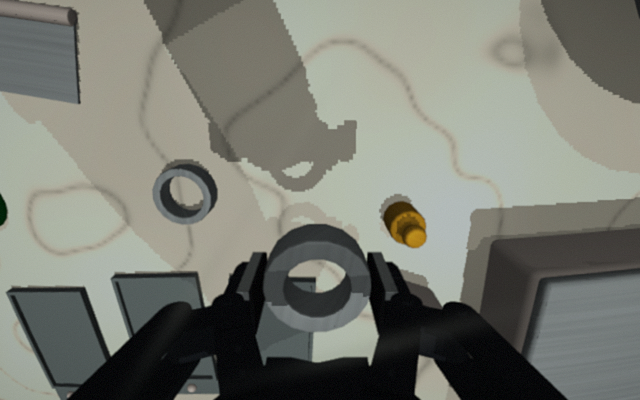

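```bash
python3 - <<'E'
from h import *
im=cv2.imread("pics/w3.png")[:,:,::-1]
crop(im,250,210,390,350,5,"w3c.png")
print(px2w("wrist",318,285,.151), px2w("wrist",318,290,.151))
E
```

```text
[0.44315569 0.30922723 0.151     ] [0.44605702 0.30922944 0.151     ]
```

View pics/w3c.png

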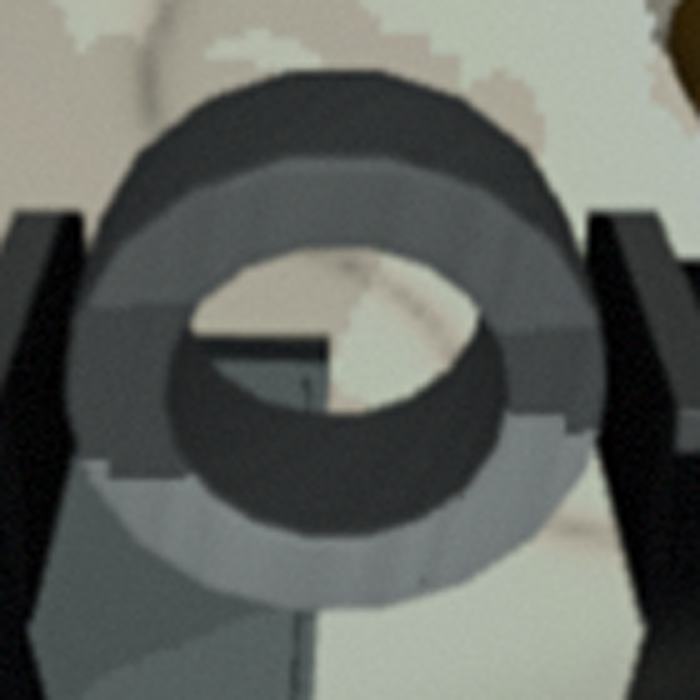

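jog_arm --pt "-40 10 -5 0" --pt "-45 15 -4 0" --pt "-45 15 -4 0" --pt "-45 15 -4 0" --pt "-45 15 -4 0"

```text
time: 6.5
position: [0.5103, 0.0859, 0.141]
tcp_rot: [-0.009, 0.703, 0.711, 0.002]
force: [-0.2, 1.3, -1.1]
finger_gap: 0.614
```

jog_arm --pt "-45 14 0 0" --pt "-45 14 0 0" --pt "-45 14 0 0" --pt "-45 14 0 0" --pt "-30 14 0 0"

```text
time: 7.0
position: [0.5805, -0.1336, 0.1263]
tcp_rot: [-0.015, 0.704, 0.71, -0.001]
force: [1.3, 0.7, -1.9]
finger_gap: 0.616
```

jog_arm --pt "-21 4 0 0" --pt "0 0 0 0"

```text
time: 7.2
position: [0.5846, -0.1598, 0.12]
tcp_rot: [-0.018, 0.706, 0.708, -0.003]
force: [0.2, 1.5, -1.9]
finger_gap: 0.613
```

```bash
python3 - <<'E'
from h import *
s=env.observe();print(s["position"],s["tcp_rot"])
im=optics.get_image("wrist");i2=optics.get_image("top");i3=optics.get_image("side")
crop(im,180,150,460,400,2.8,"w4.png");crop(i3,240,110,360,210,5,"s4.png");crop(i2,320,120,440,220,5,"t4.png")
E
```

```text
[ 0.58456691 -0.15976171  0.12001714] [-0.017565    0.70579429  0.70819433 -0.00258571]
```

View pics/w4.png

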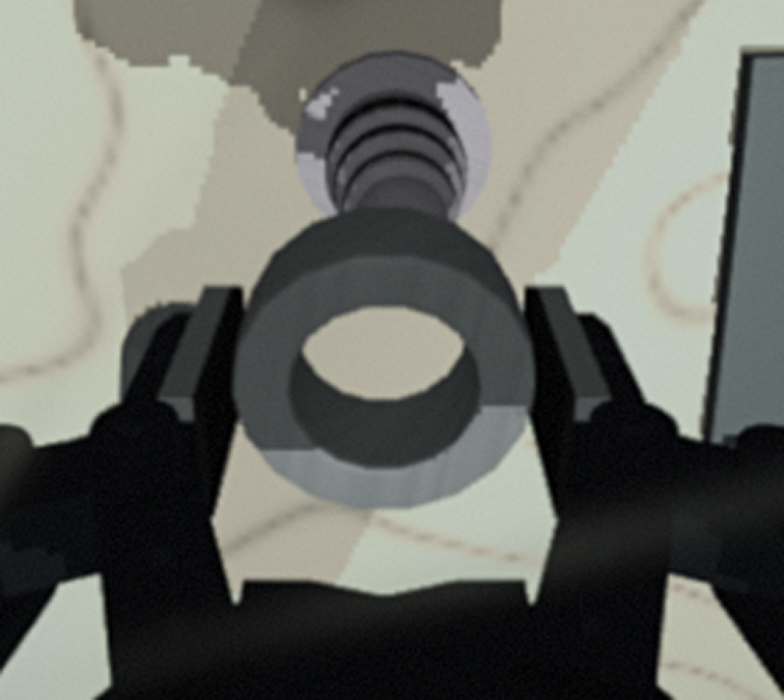

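View pics/s4.png

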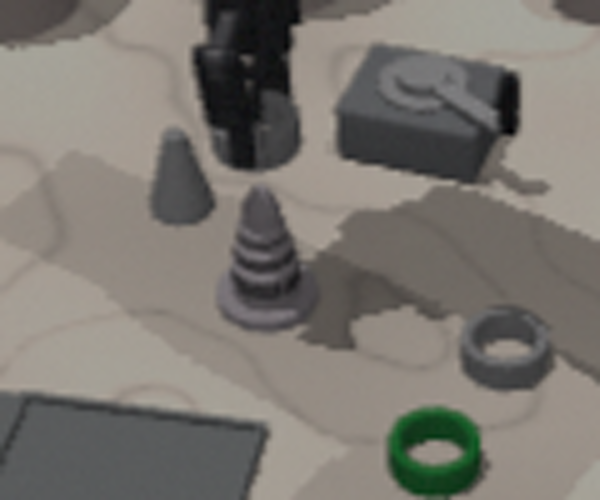

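View pics/t4.png

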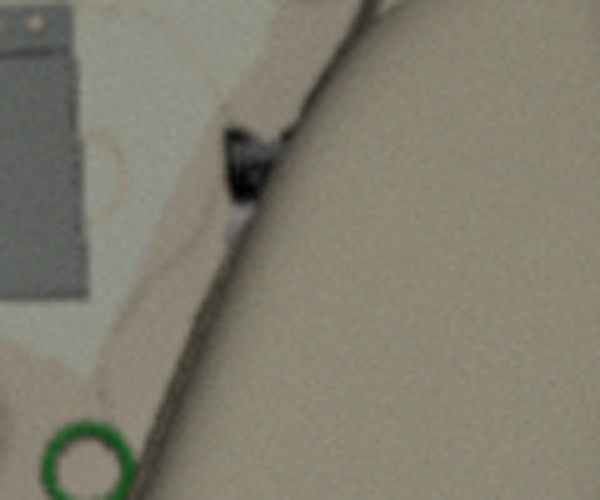

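```bash
python3 - <<'E'
from h import *
X=[[.5857,-.155,.088],[.5857,-.155,.008],[.5846,-.1598,.126],[.5846,-.1598,.115],[.5846,-.1598,.137]]
a=w2px("side",X);print((a-[240,110])*5)
a=w2px("wrist",X[:2]+X[4:]);print((a-[180,150])*2.8)
for u,v in [(263,187)]: print("side gauge at z.088", px2w("side",240+u/5,110+v/5,.088))
print("side foot", px2w("side",240+267/5,110+292/5,.008))
print("wrist foot",px2w("wrist",180+394/2.8,150+140/2.8,.008))
print("wrist ringtop",px2w("wrist",180+384/2.8,150+382/2.8,.137))
E
```

```text
[[259.1626474  185.92902347]
 [266.81703762 285.6932509 ]
 [259.2723703  130.52988186]
 [260.3867158  145.42245903]
 [258.14363263 115.44422961]]
[[382.81358896 257.30309949]
 [377.66305792 151.61898934]
 [361.48141651 369.93452543]]
side gauge at z.088 [ 0.58318274 -0.15450111  0.088     ]
side foot [ 0.58403702 -0.14935052  0.008     ]
wrist foot [ 0.58176815 -0.14975283  0.008     ]
wrist ringtop [ 0.58710532 -0.15580082  0.137     ]
```

jog_arm --pt "6 -1 0 0" --pt "0 0 10 0" --pt "0 0 10 0" --pt "0 0 0 0"

```text
time: 7.75
position: [0.5815, -0.1453, 0.0995]
tcp_rot: [-0.018, 0.703, 0.711, -0.002]
force: [0.0, 0.9, -1.0]
finger_gap: 0.614
```

```bash
python3 - <<'E'
from h import *
s=env.observe();print(s["position"],s["tcp_rot"],s["force"])
im=optics.get_image("wrist");i3=optics.get_image("side")
crop(im,180,150,460,400,2.8,"w5.png");crop(i3,240,110,360,210,5,"s5.png")
E
```

```text
[ 0.5814668  -0.14534879  0.09949785] [-0.01809643  0.7031328   0.71082482 -0.00220647] [ 0.02129518  0.90345245 -1.01380014]
```

View pics/w5.png

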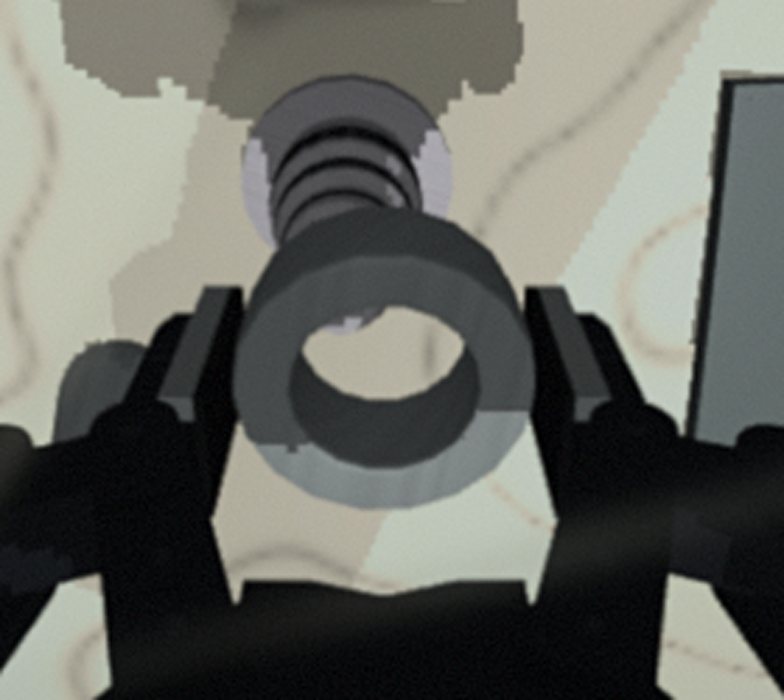

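View pics/s5.png

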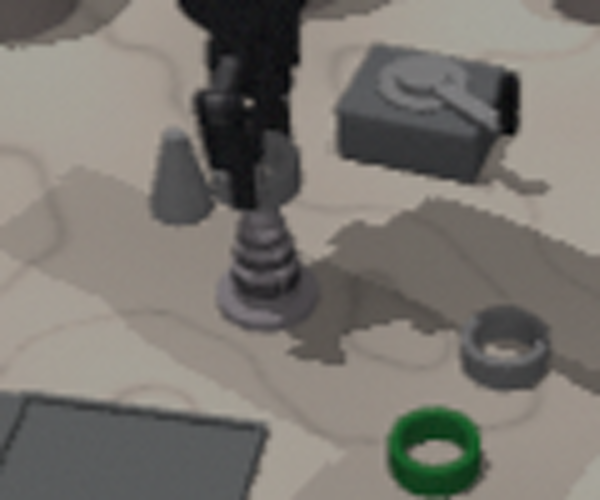

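jog_arm --pt "0 0 0 0"

```text
time: 7.95
position: [0.5822, -0.1458, 0.1009]
tcp_rot: [-0.017, 0.703, 0.711, -0.002]
force: [-0.3, 0.3, -1.5]
finger_gap: 0.614
```

jog_arm --pt "-6 3 0 0"

```text
time: 8.05
position: [0.5853, -0.1515, 0.1011]
tcp_rot: [-0.017, 0.703, 0.711, -0.002]
force: [0.3, -0.1, -1.8]
finger_gap: 0.614
```

jog_arm --pt "0 0 0 0"

```text
time: 8.15
position: [0.5859, -0.1524, 0.1014]
tcp_rot: [-0.017, 0.703, 0.711, -0.002]
force: [0.7, -0.6, -1.5]
finger_gap: 0.615
```

jog_arm --pt "0 0 0 0"

```text
time: 8.25
position: [0.5861, -0.1528, 0.1015]
tcp_rot: [-0.016, 0.703, 0.711, -0.002]
force: [0.5, 0.3, -1.0]
finger_gap: 0.618
```

jog_arm --pt "-2 -1 0 0" --pt "0 0 10 0" --pt "0 0 10 0" --pt "0 0 0 0"

```text
time: 8.65
position: [0.5843, -0.1549, 0.0797]
tcp_rot: [-0.016, 0.704, 0.71, -0.002]
force: [-0.6, -0.1, -1.5]
finger_gap: 0.614
```

```bash
python3 - <<'E'
from h import *
s=env.observe();print(s["position"],s["tcp_rot"],s["force"])
im=optics.get_image("wrist");i3=optics.get_image("side")
a=cv2.resize(im[150:400,180:460],None,fx=1.6,fy=1.6,interpolation=3);b=cv2.resize(i3[110:210,250:330],None,fx=4,fy=4,interpolation=3)
cv2.imwrite("pics/c6.png",np.hstack([a,b])[:,:,::-1])
E
```

```text
[ 0.58427672 -0.15491086  0.07970776] [-0.01642965  0.70357306  0.71043122 -0.00157898] [-0.64350648 -0.06358571 -1.45918987]
```

View pics/c6.png

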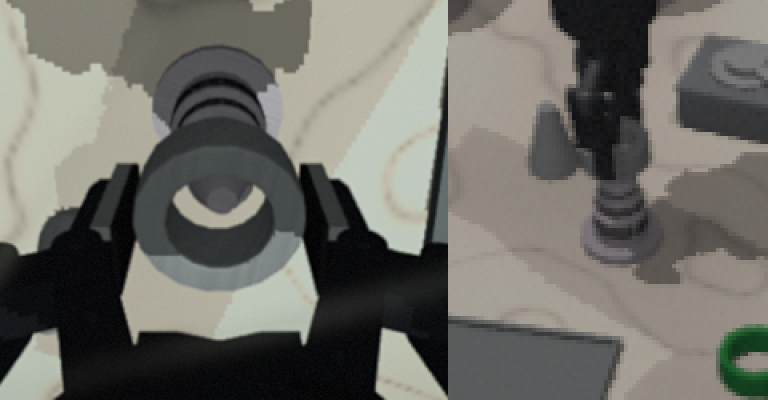

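jog_arm --pt "1 -3 0 0" --pt "0 0 8 0" --pt "0 0 8 0" --pt "0 0 5 0"

```text
time: 9.15
position: [0.5819, -0.1537, 0.0597]
tcp_rot: [-0.015, 0.703, 0.711, -0.001]
force: [1.3, 1.0, 0.6]
finger_gap: 0.614
```

```bash
cat > look.py <<'E'
from h import *
import sys
n=sys.argv[1]
s=env.observe();print(s["time"],s["position"],s["tcp_rot"],s["force"])
im=optics.get_image("wrist");i3=optics.get_image("side")
a=cv2.resize(im[150:400,180:460],None,fx=1.6,fy=1.6,interpolation=3);b=cv2.resize(i3[110:210,250:330],None,fx=4,fy=4,interpolation=3)
cv2.imwrite(f"pics/{n}.png",np.hstack([a,b])[:,:,::-1])
E
python3 look.py c7
```

```text
9.15 [ 0.58190332 -0.15370187  0.05972223] [-0.0145553   0.70343752  0.71060763 -0.00076702] [1.26814952 1.02715999 0.60796717]
```

View pics/c7.png

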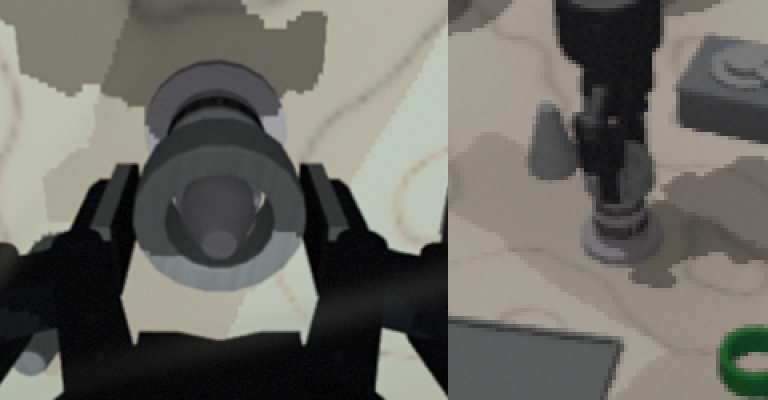

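jog_arm --pt "0 0 4 0" --pt "0 0 3 0" --pt "0 0 0 0"

```text
time: 9.55
position: [0.582, -0.1537, 0.0522]
tcp_rot: [-0.015, 0.703, 0.711, -0.001]
force: [1.0, 0.5, -0.1]
finger_gap: 0.612
```

jog_arm --pt "0 0 0 0" --pt "0 0 0 0" --pt "0 0 0 0" --pt "0 0 0 0" --hand -0.6

```text
time: 9.95
position: [0.582, -0.1537, 0.0528]
tcp_rot: [-0.014, 0.703, 0.711, -0.001]
force: [-0.2, -0.3, 1.1]
finger_gap: 0.803
```

```bash
python3 look.py c8
```

```text
9.95 [ 0.58197576 -0.15372879  0.05276799] [-0.01442943  0.70344539  0.71060238 -0.00079417] [-0.18381093 -0.30683888  1.06673754]
```

View pics/c8.png

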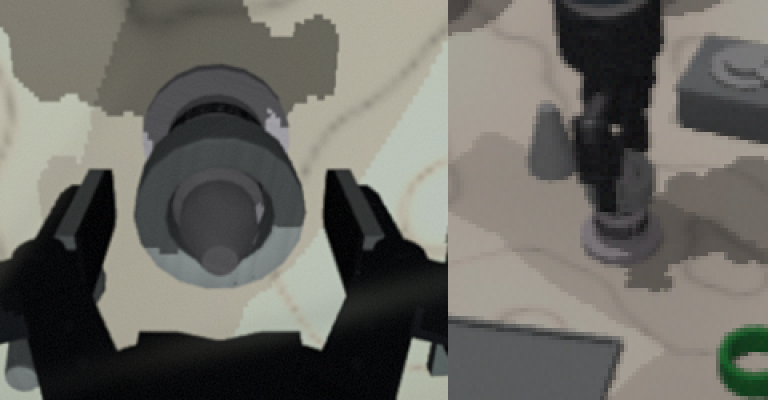

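jog_arm --pt "0 0 -40 0" --pt "0 0 -40 0" --pt "0 0 -10 0"

```text
time: 10.35
position: [0.5826, -0.1549, 0.1431]
tcp_rot: [-0.017, 0.703, 0.711, -0.002]
force: [0.4, -0.4, 0.1]
finger_gap: 0.803
```

```bash
cat > look2.py <<'E'
from h import *
import sys
n=sys.argv[1]
s=env.observe();print(s["time"],s["position"],s["tcp_rot"],s["force"])
im=optics.get_image("wrist");i3=optics.get_image("side")
a=cv2.resize(im[100:350,220:420],None,fx=2,fy=2,interpolation=3);b=cv2.resize(i3[130:190,270:315],None,fx=8.3333,fy=8.3333,interpolation=3)
b=cv2.resize(b,(390,500))
cv2.imwrite(f"pics/{n}.png",np.hstack([a,b])[:,:,::-1])
f=390/45
for z in (.0345,.0485,.0625): print(z,[( (w2px("side",[[.585,-.154,zz]])[0]-[270,130])*[390/45,500/60]).round() for zz in (z,z+.022)])
E
python3 look2.py c9
```

```text
10.35 [ 0.58257451 -0.15490817  0.14312629] [-0.01701598  0.70340535  0.71058286 -0.001836  ] [ 0.38334223 -0.41900617  0.12184208]
0.0345 [array([199., 258.]), array([196., 212.])]
0.0485 [array([197., 229.]), array([193., 183.])]
0.0625 [array([195., 200.]), array([191., 153.])]
```

View pics/c9.png

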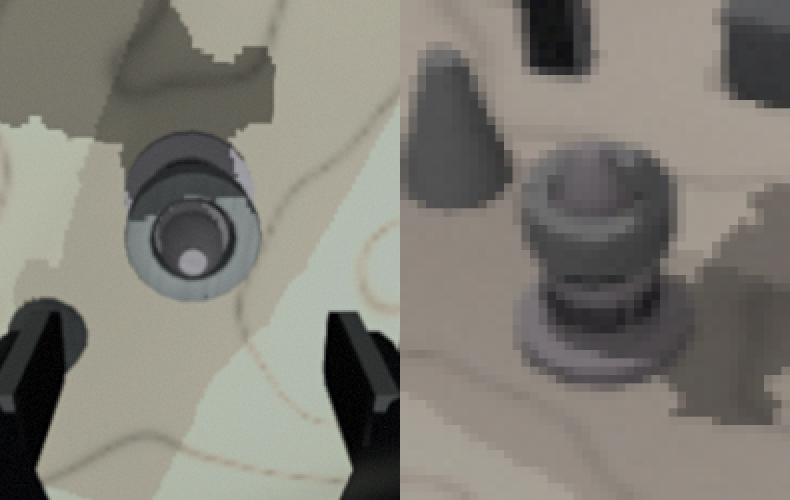

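jog_arm --pt "0 0 45 0" --pt "0 0 35 0" --pt "0 0 10 0" --pt "0 0 0 0"

```text
time: 10.85
position: [0.5781, -0.1521, 0.0453]
tcp_rot: [-0.019, 0.703, 0.71, -0.003]
force: [-0.5, 0.4, -0.2]
finger_gap: 0.801
```

jog_arm --pt "0 0 0 0" --pt "0 0 0 0" --pt "0 0 0 0" --pt "0 0 0 0" --hand 1

```text
time: 11.25
position: [0.5793, -0.1539, 0.0483]
tcp_rot: [-0.017, 0.704, 0.71, -0.003]
force: [-0.8, -0.9, -1.5]
finger_gap: 0.612
```

jog_arm --pt "0 0 -20 0" --pt "0 0 -30 0" --pt "0 0 -30 0" --pt "0 0 0 0"

```text
time: 11.65
position: [0.5818, -0.1546, 0.1321]
tcp_rot: [-0.017, 0.703, 0.71, -0.002]
force: [0.1, -1.3, -1.2]
finger_gap: 0.614
```

jog_arm --pt "35 0 0 0" --pt "48 -3 0 0" --pt "48 -3 0 0" --pt "48 -3 0 0" --pt "48 -3 0 0"

```text
time: 12.15
position: [0.5686, 0.0738, 0.1362]
tcp_rot: [-0.016, 0.707, 0.707, -0.001]
force: [0.2, -0.3, -1.8]
finger_gap: 0.616
```

jog_arm --pt "35 0 0 0" --pt "10 0 0 0" --pt "0 0 0 0"

```text
time: 12.45
position: [0.5663, 0.1267, 0.1363]
tcp_rot: [-0.017, 0.704, 0.71, -0.001]
force: [-0.1, -0.8, -1.7]
finger_gap: 0.618
```

jog_arm --pt "8 -3 30 0" --pt "0 0 40 0" --pt "0 0 30 0" --pt "0 0 0 0"

```text
time: 12.85
position: [0.5619, 0.1334, 0.0342]
tcp_rot: [-0.016, 0.705, 0.709, -0.0]
force: [-0.9, -0.3, -1.1]
finger_gap: 0.611
```

```bash
cat > look3.py <<'E'
from h import *
import sys
n=sys.argv[1]
s=env.observe();print(s["time"],s["position"],s["tcp_rot"],s["force"])
im=optics.get_image("wrist");i3=optics.get_image("side");i2=optics.get_image("top")
b=cv2.resize(i3[150:350,180:380],(300,300),interpolation=3);c=cv2.resize(i2[100:240,200:340],(300,300),interpolation=3)
a=cv2.resize(im,(480,300))
cv2.imwrite(f"pics/{n}.png",np.vstack([np.hstack([b,c]),np.hstack([a,a[:,:120]])])[:,:,::-1])
E
python3 look3.py d1
```

```text
12.85 [0.56185473 0.13338831 0.03419076] [-1.58452630e-02  7.05033743e-01  7.08996672e-01 -2.63021771e-04] [-0.87166712 -0.32360471 -1.10671985]
```

View pics/d1.png

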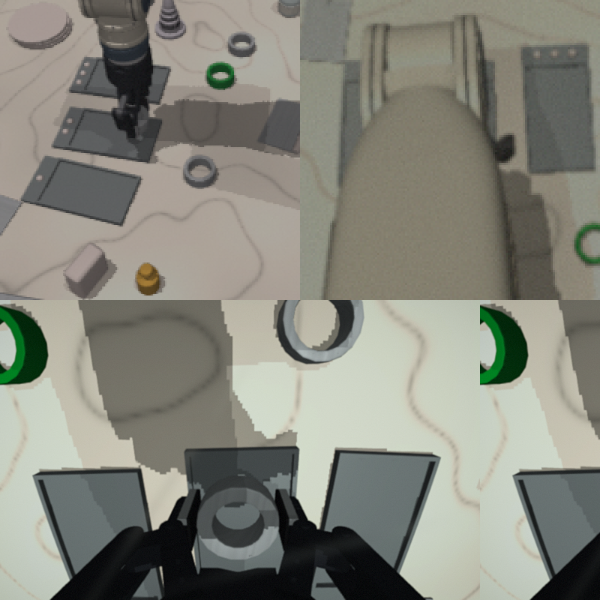

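jog_arm --pt "1 1 14 0" --pt "0 0 9 0" --pt "0 0 0 0" --pt "0 0 0 0"

```text
time: 13.4
position: [0.5686, 0.1348, 0.0182]
tcp_rot: [-0.011, 0.705, 0.709, 0.005]
force: [-0.3, -0.3, -1.3]
finger_gap: 0.616
```

jog_arm --pt "0 0 0 0" --pt "0 0 0 0" --pt "0 0 0 0" --hand -0.6

```text
time: 13.7
position: [0.5693, 0.135, 0.0194]
tcp_rot: [-0.011, 0.705, 0.709, 0.006]
force: [0.5, 0.3, 0.7]
finger_gap: 0.802
```

jog_arm --pt "0 0 -30 0" --pt "0 0 -45 0" --pt "0 0 -45 0" --pt "0 0 -20 0" --pt "0 0 0 0"

```text
time: 14.2
position: [0.5697, 0.1318, 0.1647]
tcp_rot: [-0.011, 0.705, 0.709, 0.006]
force: [0.5, -0.4, -0.0]
finger_gap: 0.803
```

```bash
python3 look3.py d2
```

```text
14.2 [0.56965659 0.13179452 0.16474138] [-0.0108334   0.70516425  0.70893874  0.00564546] [ 0.52263105 -0.42364961 -0.01366297]
```

View pics/d2.png

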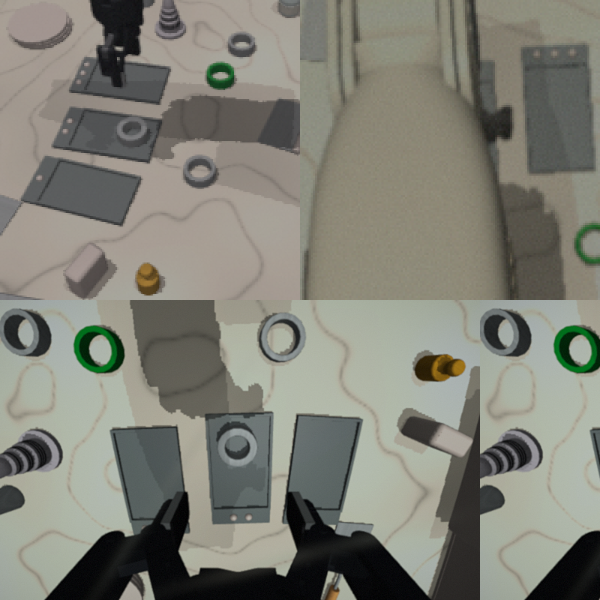

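```bash
python3 - <<'E'
from h import *
print(px2w("wrist",377,51,.022))
print(px2w("side",180+200/1.5,150+171/1.5,.011),px2w("side",180+241/1.5,150+44/1.5,.011))
E
```

```text
[0.43993304 0.18702884 0.022     ]
[0.4397039  0.18835671 0.011     ] [ 0.43029887 -0.12840003  0.011     ]
```

jog_arm --pt "15 -35 0 0" --pt "15 -35 10 0" --pt "15 -35 10 0" --pt "10 -23 10 0" --pt "0 0 0 0"

```text
time: 14.85
position: [0.4311, 0.1868, 0.124]
tcp_rot: [-0.017, 0.706, 0.708, -0.002]
force: [-0.7, -0.5, 0.4]
finger_gap: 0.802
```

```bash
python3 - <<'E'
from h import *
s=env.observe();print(s["position"],s["tcp_rot"])
im=optics.get_image("wrist");cv2.imwrite("pics/w10.png",im[:,:,::-1])
E
```

```text
[0.43107052 0.18678463 0.12401695] [-0.01681554  0.70588357  0.70812433 -0.00235731]
```

View pics/w10.png

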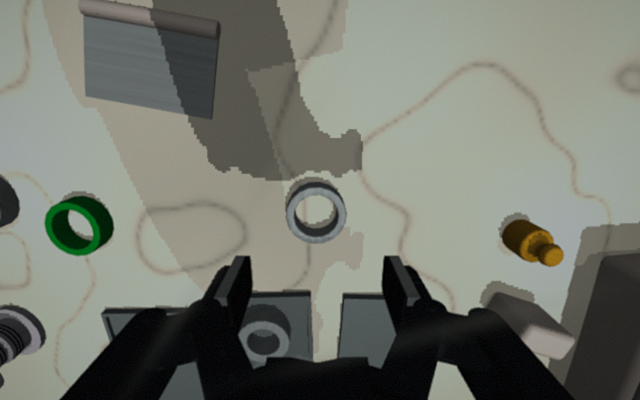

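jog_arm --pt "0 8 30 0" --pt "0 0 40 0" --pt "0 0 22 0" --pt "0 0 0 0"

```text
time: 15.3
position: [0.4421, 0.1878, 0.0285]
tcp_rot: [-0.016, 0.706, 0.708, -0.001]
force: [-0.5, 0.6, 0.8]
finger_gap: 0.802
```

jog_arm --pt "0 -3 14 0" --pt "0 0 10 0" --pt "0 0 0 0"

```text
time: 15.6
position: [0.4411, 0.1876, 0.0045]
tcp_rot: [-0.015, 0.707, 0.707, -0.001]
force: [-0.6, 0.2, 0.3]
finger_gap: 0.801
```

jog_arm --pt "0 0 0 0" --pt "0 0 0 0" --pt "0 0 0 0" --pt "0 0 0 0" --hand 1

```text
time: 16.0
position: [0.4433, 0.1877, 0.0071]
tcp_rot: [-0.015, 0.707, 0.707, 0.0]
force: [-0.1, 0.3, -1.2]
finger_gap: 0.617
```

jog_arm --pt "0 0 -30 0" --pt "0 0 -40 0" --pt "0 0 -45 0" --pt "0 0 -10 0" --pt "0 0 0 0"

```text
time: 16.5
position: [0.4453, 0.1848, 0.1367]
tcp_rot: [-0.015, 0.707, 0.707, -0.0]
force: [-0.9, -0.1, -2.6]
finger_gap: 0.617
```

```bash
python3 look.py e1
```

```text
16.5 [0.44526147 0.18482111 0.13666502] [-1.48532788e-02  7.06740320e-01  7.07317012e-01 -3.80707427e-04] [-0.9055289  -0.05582173 -2.55910281]
```

View pics/e1.png

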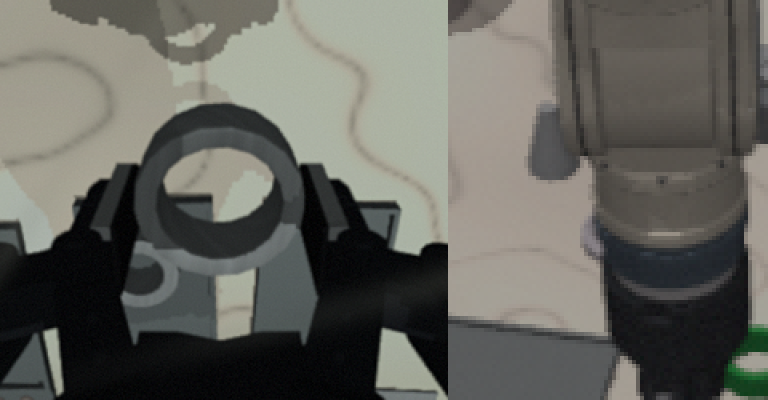

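jog_arm --pt "-40 16 0 0" --pt "-43 18 0 0" --pt "-43 18 0 0" --pt "-43 18 0 0" --pt "-43 18 -2 0"

```text
time: 17.1
position: [0.5299, -0.028, 0.121]
tcp_rot: [-0.021, 0.703, 0.711, -0.005]
force: [1.6, 0.3, -1.9]
finger_gap: 0.615
```

jog_arm --pt "-43 18 -2 0" --pt "-43 18 -2 0" --pt "-25 10 -3 0" --pt "0 0 0 0"

```text
time: 17.5
position: [0.5771, -0.1482, 0.1135]
tcp_rot: [-0.027, 0.704, 0.709, -0.008]
force: [0.1, 0.3, -2.1]
finger_gap: 0.615
```

jog_arm --pt "-5 9 0 0" --pt "0 0 0 0"

```text
time: 17.7
position: [0.5852, -0.153, 0.1092]
tcp_rot: [-0.029, 0.705, 0.709, -0.009]
force: [-0.0, 0.5, -2.0]
finger_gap: 0.613
```

```bash
python3 look.py e2
```

```text
17.7 [ 0.58523309 -0.1530062   0.10923048] [-0.02933441  0.70485765  0.70868585 -0.00891879] [-0.02386976  0.52558321 -2.04582652]
```

View pics/e2.png

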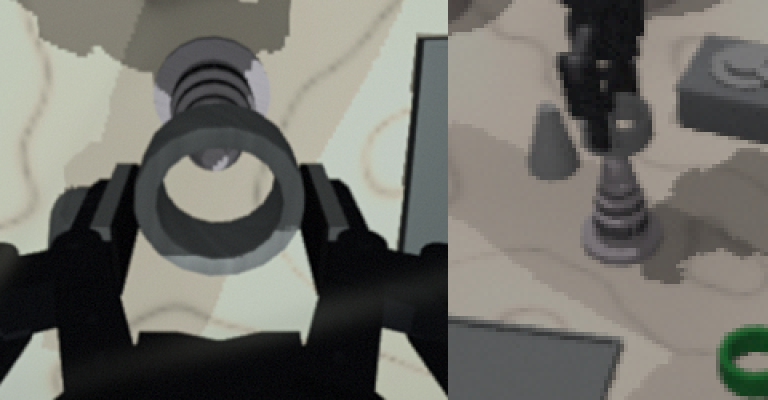

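jog_arm --pt "-2 7 0 0" --pt "0 0 10 0" --pt "0 0 10 0" --pt "0 0 0 0"

```text
time: 18.2
position: [0.5905, -0.1504, 0.0881]
tcp_rot: [-0.029, 0.703, 0.71, -0.009]
force: [-1.1, 0.5, -1.2]
finger_gap: 0.616
```

```bash
python3 look.py e3
```

```text
18.2 [ 0.59048093 -0.15044609  0.08813701] [-0.02937319  0.70315566  0.71037408 -0.00883172] [-1.09961037  0.48967405 -1.16078305]
```

View pics/e3.png

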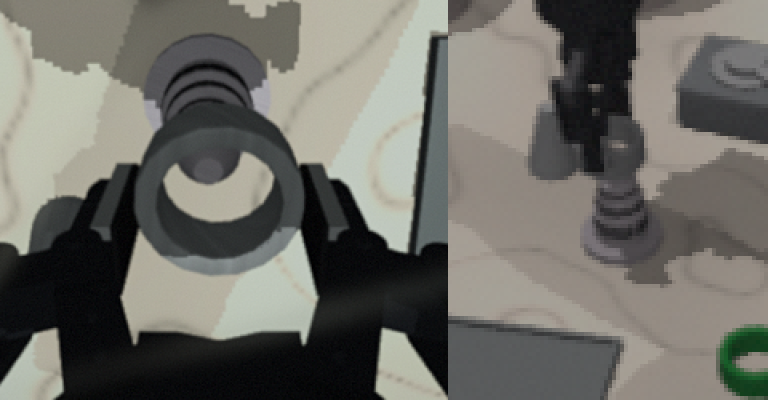

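jog_arm --pt "-5 -2 0 0" --pt "0 0 10 0" --pt "0 0 10 0" --pt "0 0 0 0"

```text
time: 18.7
position: [0.5878, -0.156, 0.0685]
tcp_rot: [-0.028, 0.703, 0.71, -0.008]
force: [0.1, -0.1, -2.0]
finger_gap: 0.613
```

```bash
python3 look.py e4
```

```text
18.7 [ 0.58783732 -0.15603915  0.06848231] [-0.02800569  0.70339592  0.71019775 -0.00830807] [ 0.12217286 -0.13606456 -1.99601407]
```

View pics/e4.png

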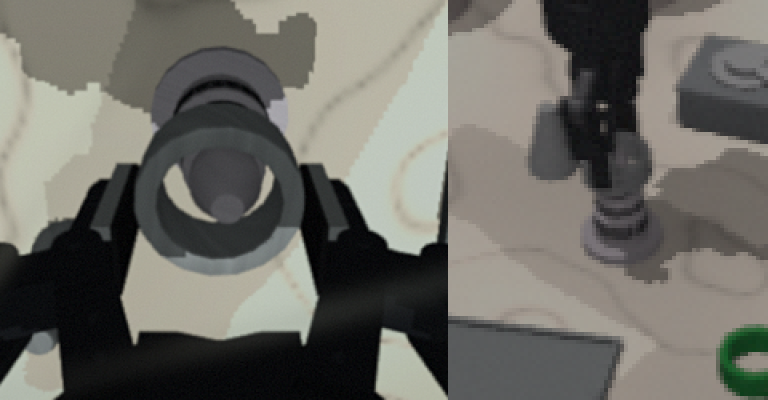

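jog_arm --pt "3 0 2 0" --pt "0 1 10 0" --pt "0 0 8 0" --pt "0 0 0 0"

```text
time: 19.2
position: [0.5885, -0.1528, 0.0486]
tcp_rot: [-0.027, 0.703, 0.71, -0.008]
force: [-2.4, -2.2, -3.7]
finger_gap: 0.614
```

```bash
python3 look.py e5
```

```text
19.2 [ 0.5885186  -0.15275301  0.04861198] [-0.02670101  0.70339994  0.71024284 -0.00840749] [-2.41247643 -2.22422261 -3.74888339]
```

View pics/e5.png

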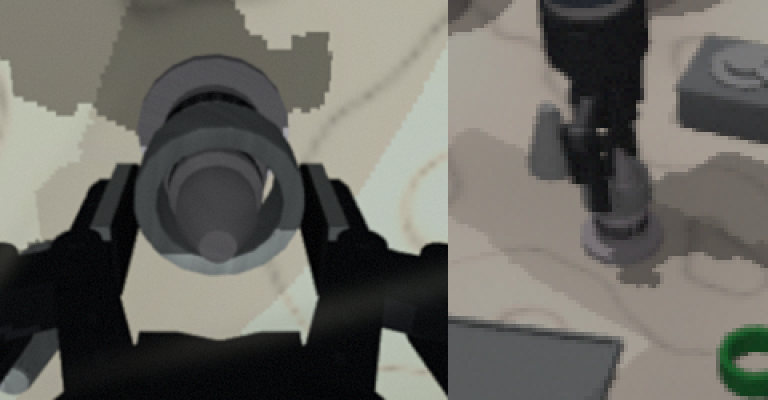

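jog_arm --pt "-1 -1 3 0" --pt "0 0 3 0" --pt "0 0 0 0"

```text
time: 19.6
position: [0.588, -0.1535, 0.0433]
tcp_rot: [-0.026, 0.703, 0.71, -0.007]
force: [0.1, -0.0, -1.4]
finger_gap: 0.611
```

jog_arm --pt "0 0 0 0" --pt "0 0 0 0" --pt "0 0 0 0" --pt "0 0 0 0" --hand -0.6

```text
time: 20.0
position: [0.589, -0.1536, 0.0444]
tcp_rot: [-0.025, 0.703, 0.71, -0.007]
force: [-0.1, -0.8, 0.5]
finger_gap: 0.801
```

```bash
python3 look.py e6
```

```text
20.0 [ 0.58899148 -0.15359543  0.04443768] [-0.02517624  0.70332571  0.71039066 -0.00664929] [-0.07534542 -0.77385123  0.4640648 ]
```

jog_arm --pt "0 0 -40 0" --pt "0 0 -40 0" --pt "0 0 -20 0"

```text
time: 20.4
position: [0.5916, -0.1554, 0.1437]
tcp_rot: [-0.029, 0.703, 0.71, -0.008]
force: [0.5, -0.7, -0.2]
finger_gap: 0.8
```

```bash
python3 look2.py e7
```

```text
20.4 [ 0.59160244 -0.15540591  0.14373304] [-0.0288427   0.70325186  0.71030866 -0.00815643] [ 0.46936993 -0.69581578 -0.16365289]
0.0345 [array([199., 258.]), array([196., 212.])]
0.0485 [array([197., 229.]), array([193., 183.])]
0.0625 [array([195., 200.]), array([191., 153.])]
```

View pics/e6.png

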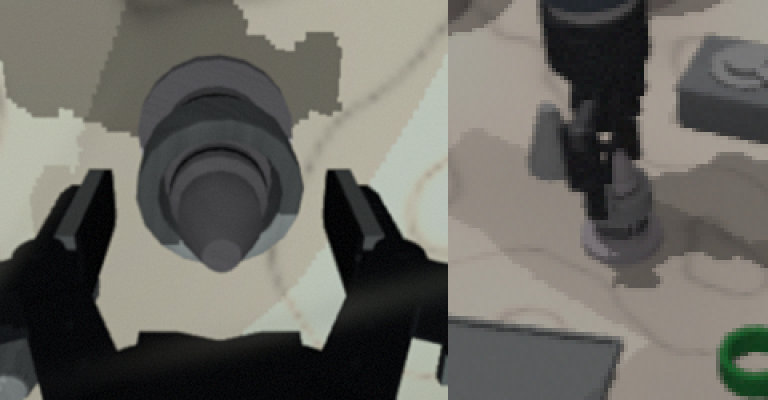

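View pics/e7.png

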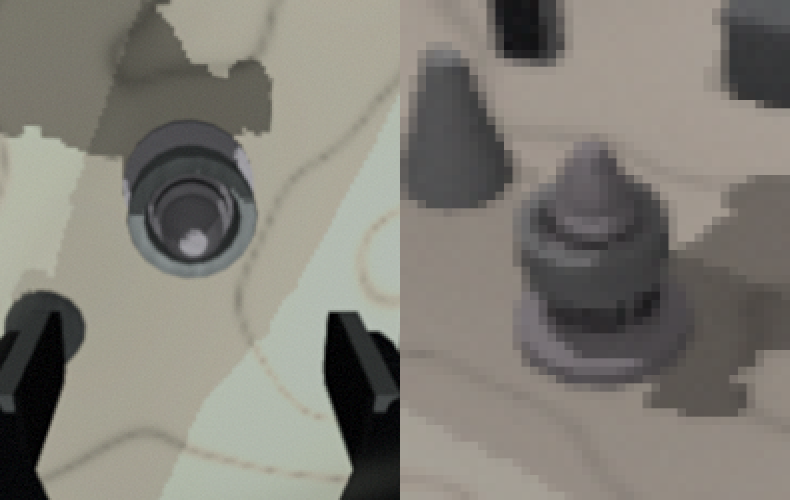

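jog_arm --pt "0 -2 35 0" --pt "0 0 40 0" --pt "0 0 25 0" --pt "0 0 0 0"

```text
time: 20.9
position: [0.5852, -0.1528, 0.0408]
tcp_rot: [-0.026, 0.703, 0.71, -0.007]
force: [-0.8, -0.2, 0.2]
finger_gap: 0.801
```

jog_arm --pt "0 0 0 0" --pt "0 0 0 0" --pt "0 0 0 0" --pt "0 0 0 0" --hand 1

```text
time: 21.3
position: [0.5854, -0.1535, 0.0428]
tcp_rot: [-0.026, 0.703, 0.71, -0.007]
force: [-2.3, -0.8, -3.1]
finger_gap: 0.613
```

jog_arm --pt "0 0 -20 0" --pt "0 0 -30 0" --pt "0 0 -40 0" --pt "0 0 -5 0"

```text
time: 21.7
position: [0.5901, -0.1554, 0.1415]
tcp_rot: [-0.026, 0.703, 0.71, -0.007]
force: [1.2, -0.3, -2.0]
finger_gap: 0.615
```

jog_arm --pt "35 0 0 0" --pt "45 0 0 0" --pt "45 0 0 0" --pt "20 0 0 0" --pt "0 0 0 0"

```text
time: 22.2
position: [0.5904, -0.0069, 0.1482]
tcp_rot: [-0.024, 0.704, 0.709, -0.005]
force: [0.4, -0.4, -2.5]
finger_gap: 0.611
```

```bash
python3 look3.py e8
```

```text
22.2 [ 0.59044846 -0.00690574  0.14819597] [-0.02365492  0.70443588  0.70935864 -0.00456678] [ 0.43393731 -0.3614281  -2.54741204]
```

View pics/e8.png

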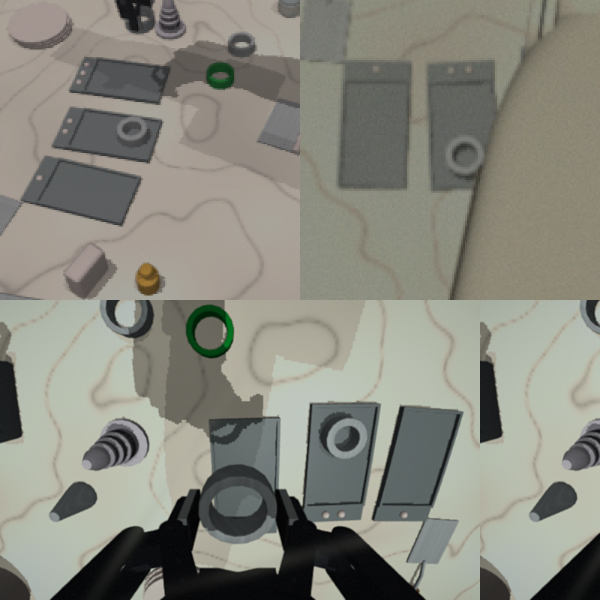

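jog_arm --pt "8 4 20 0" --pt "0 0 40 0" --pt "0 0 40 0" --pt "0 0 10 0" --pt "0 0 0 0"

```text
time: 22.85
position: [0.5926, -0.0059, 0.0363]
tcp_rot: [-0.021, 0.708, 0.706, -0.004]
force: [-0.9, -0.5, -0.2]
finger_gap: 0.61
```

```bash
python3 look3.py e9
```

```text
22.85 [ 0.59258474 -0.00593925  0.03626082] [-0.02137097  0.70831525  0.70556166 -0.00394073] [-0.8735477  -0.50660085 -0.20708717]
```

View pics/e9.png

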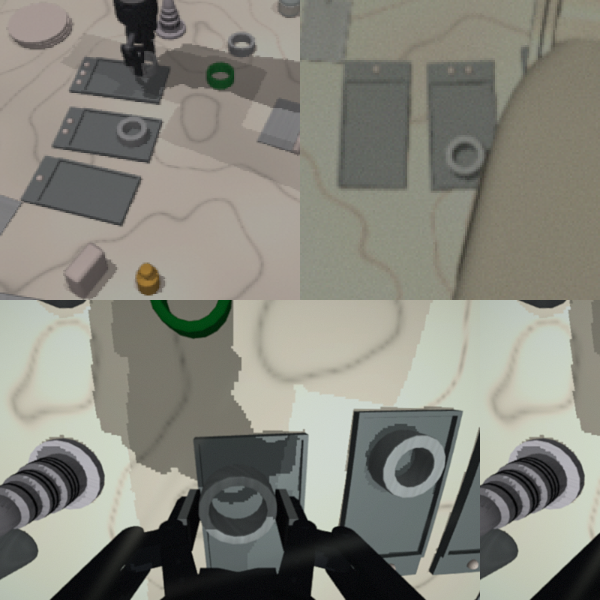

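jog_arm --pt "9 -2 0 0" --pt "0 0 10 0" --pt "0 0 9 0" --pt "0 0 0 0"

```text
time: 23.4
position: [0.5938, 0.0044, 0.0228]
tcp_rot: [-0.017, 0.708, 0.706, -0.0]
force: [0.4, -0.0, -1.3]
finger_gap: 0.613
```

jog_arm --pt "0 0 5 0" --pt "0 0 3 0" --pt "0 0 0 0"

```text
time: 23.7
position: [0.5935, 0.0047, 0.0139]
tcp_rot: [-0.017, 0.708, 0.706, -0.001]
force: [-0.4, -0.1, -1.3]
finger_gap: 0.612
```

jog_arm --pt "0 0 0 0" --pt "0 0 0 0" --pt "0 0 0 0" --hand -0.6

```text
time: 24.0
position: [0.594, 0.0045, 0.0144]
tcp_rot: [-0.017, 0.708, 0.706, -0.0]
force: [-0.3, -0.3, -0.3]
finger_gap: 0.803
```

jog_arm --pt "0 0 -30 0" --pt "0 0 -45 0" --pt "0 0 -45 0" --pt "0 0 -10 0" --pt "0 0 0 0"

```text
time: 24.5
position: [0.5968, 0.0014, 0.1489]
tcp_rot: [-0.017, 0.708, 0.706, -0.001]
force: [0.5, 0.0, -0.3]
finger_gap: 0.799
```

```bash
python3 look3.py e10; python3 - <<'E'
from h import *
i3=optics.get_image("side");crop(i3,290,150,390,230,6,"s10.png")
E
```

```text
24.5 [0.59675981 0.00135712 0.14885122] [-1.69473738e-02  7.08073413e-01  7.05935192e-01 -5.76925621e-04] [ 0.51516036  0.02540294 -0.33008685]
```

View pics/e10.png

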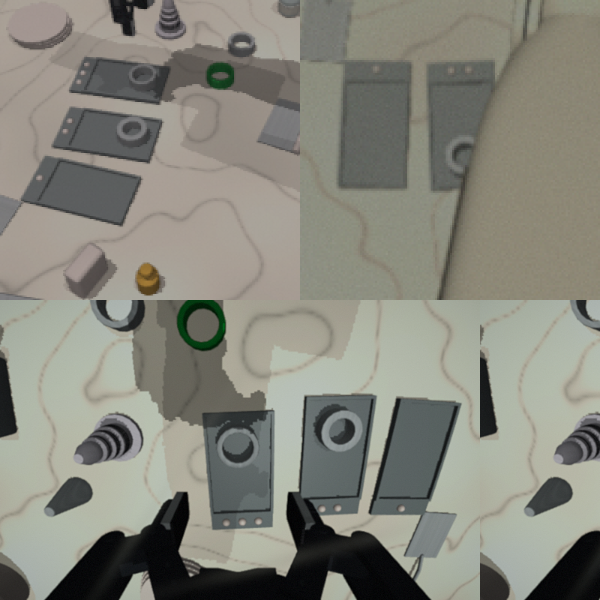

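View pics/s10.png

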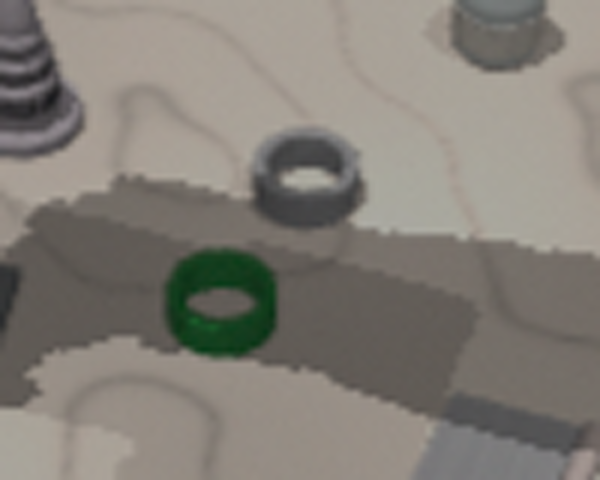

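```bash
python3 - <<'E'
from h import *
print(px2w("side",290+306/6,150+161/6,.022),px2w("side",290+306/6,150+178/6,.011))
E
```

```text
[ 0.4294517  -0.12786698  0.022     ] [ 0.42904487 -0.12717879  0.011     ]
```

jog_arm --pt "-27 -35 0 0" --pt "-30 -40 0 0" --pt "-30 -40 0 0" --pt "-27 -35 0 0" --pt "-10 -10 0 0"

```text
time: 25.2
position: [0.4283, -0.1218, 0.1386]
tcp_rot: [-0.025, 0.706, 0.708, -0.005]
force: [0.4, 0.7, -0.9]
finger_gap: 0.798
```

jog_arm --pt "0 0 0 0" --pt "0 0 10 0"

```text
time: 25.4
position: [0.4263, -0.1225, 0.1274]
tcp_rot: [-0.026, 0.707, 0.706, -0.005]
force: [0.4, -0.1, 0.1]
finger_gap: 0.799
```

```bash
python3 - <<'E'
from h import *
s=env.observe();print(s["position"],s["tcp_rot"])
im=optics.get_image("wrist");cv2.imwrite("pics/w11.png",im[:,:,::-1])
print(w2px("wrist",[[.430,-.130,.022]]))
E
```

```text
[ 0.42634948 -0.12245222  0.12743346] [-0.02612748  0.70743082  0.70627923 -0.00535143]
[[302.9759315  213.03813739]]
```

View pics/w11.png

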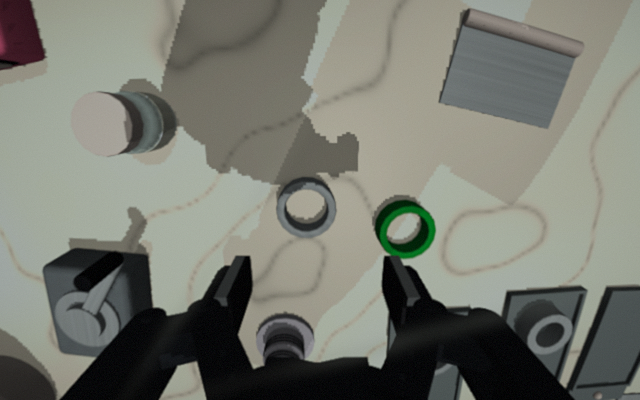

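jog_arm --pt "-7 5 30 0" --pt "0 0 40 0" --pt "0 0 24 0" --pt "0 0 0 0"

```text
time: 25.85
position: [0.4283, -0.1228, 0.0248]
tcp_rot: [-0.029, 0.705, 0.708, -0.006]
force: [0.1, 0.4, 0.6]
finger_gap: 0.8
```

```bash
python3 look.py f1
```

```text
25.85 [ 0.42827617 -0.12283312  0.02483336] [-0.02866742  0.70536279  0.70824172 -0.00593168] [0.10602613 0.35681386 0.6262033 ]
```

View pics/f1.png

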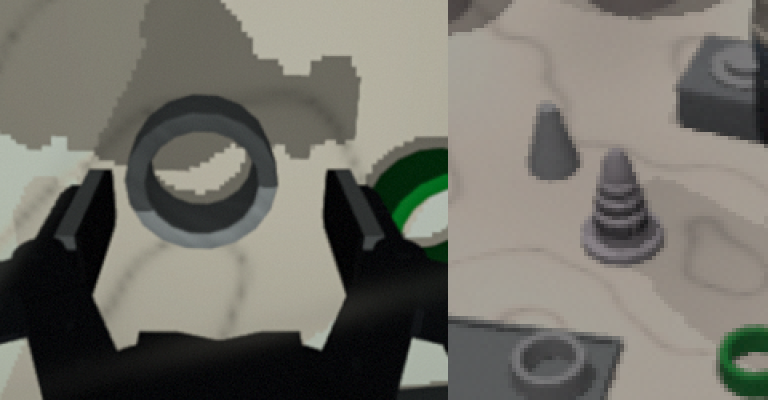

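jog_arm --pt "-6 0 8 0" --pt "0 0 12 0" --pt "0 0 0 0"

```text
time: 26.25
position: [0.4318, -0.1304, 0.0091]
tcp_rot: [-0.024, 0.705, 0.709, -0.005]
force: [0.5, -0.4, -0.3]
finger_gap: 0.797
```

jog_arm --pt "0 0 0 0" --pt "0 0 0 0" --pt "0 0 0 0" --pt "0 0 0 0" --hand 1

```text
time: 26.65
position: [0.4334, -0.1314, 0.0118]
tcp_rot: [-0.022, 0.705, 0.709, -0.004]
force: [0.1, -0.2, -1.5]
finger_gap: 0.609
```

jog_arm --pt "0 0 -30 0" --pt "0 0 -40 0" --pt "0 0 -45 0" --pt "0 0 -15 0" --pt "0 0 0 0"

```text
time: 27.15
position: [0.4375, -0.1347, 0.1466]
tcp_rot: [-0.023, 0.705, 0.709, -0.004]
force: [0.4, -0.1, -2.0]
finger_gap: 0.597
```

```bash
python3 look.py f2
```

```text
27.15 [ 0.43753395 -0.13467849  0.14657226] [-0.02284155  0.70483341  0.70899255 -0.00420565] [ 0.38165368 -0.07620902 -2.02566475]
```

View pics/f2.png

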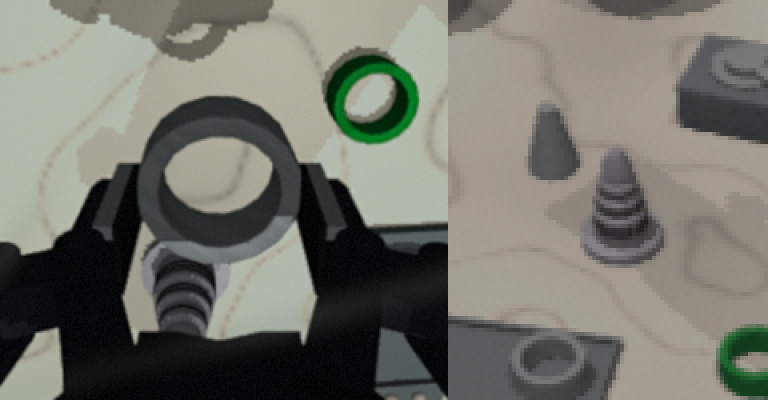

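jog_arm --pt "0 0 40 0" --pt "0 0 45 0" --pt "0 0 30 0" --pt "0 0 10 0" --pt "0 0 0 0"

```text
time: 27.75
position: [0.4285, -0.1293, 0.0103]
tcp_rot: [-0.027, 0.705, 0.709, -0.005]
force: [1.9, -0.6, 21.2]
finger_gap: 0.607
```

```bash
python3 look.py f3
```

```text
27.75 [ 0.42854113 -0.12926752  0.01032113] [-0.02656426  0.70482018  0.70886792 -0.00539688] [ 1.85632949 -0.58994894 21.1788016 ]
```

View pics/f3.png

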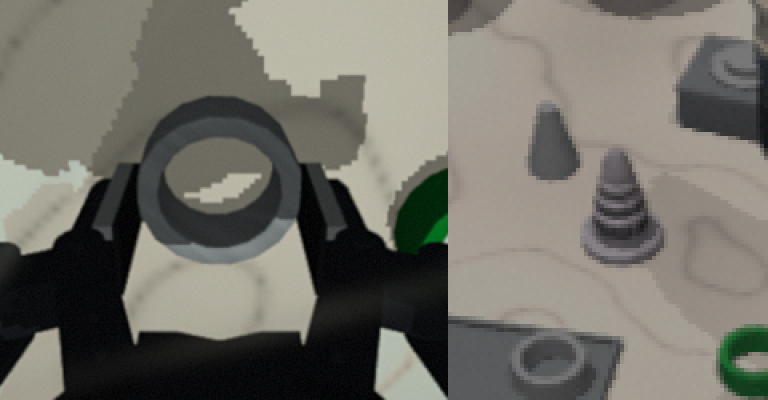

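jog_arm --pt "0 0 0 0" --pt "0 0 0 0" --pt "0 0 0 0" --hand -0.6

```text
time: 28.15
position: [0.4282, -0.129, 0.011]
tcp_rot: [-0.027, 0.705, 0.709, -0.006]
force: [-0.2, 0.2, -0.4]
finger_gap: 0.8
```

jog_arm --pt "0 -6 4 0" --pt "0 0 3 0" --pt "0 0 0 0"

```text
time: 28.45
position: [0.4212, -0.1289, 0.0041]
tcp_rot: [-0.027, 0.705, 0.709, -0.005]
force: [-0.4, 0.2, -0.0]
finger_gap: 0.799
```

```bash
python3 look.py f4
```

```text
28.45 [ 0.42121269 -0.12886237  0.00410199] [-0.02659197  0.70479481  0.70889178 -0.00543973] [-0.41266807  0.2128335  -0.02418729]
```

View pics/f4.png

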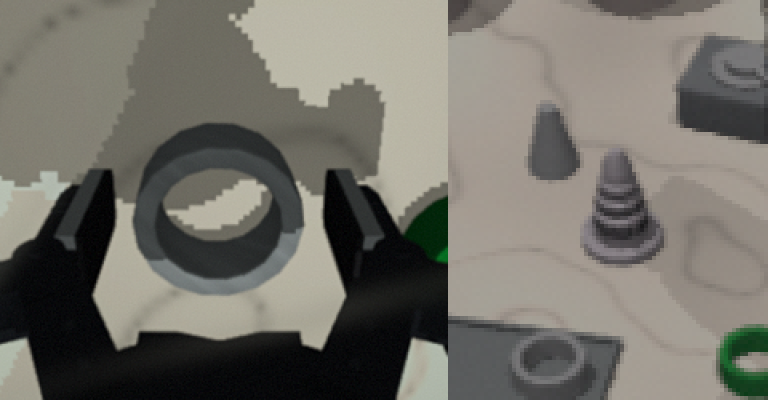

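jog_arm --pt "0 0 0 0" --pt "0 0 0 0" --pt "0 0 0 0" --pt "0 0 0 0" --hand 1

```text
time: 28.95
position: [0.4216, -0.1291, 0.0051]
tcp_rot: [-0.026, 0.705, 0.709, -0.005]
force: [-0.3, -0.2, -0.9]
finger_gap: 0.607
```

jog_arm --pt "0 0 -30 0" --pt "0 0 -40 0" --pt "0 0 -45 0" --pt "0 0 -25 0" --pt "0 0 0 0"

```text
time: 29.45
position: [0.4271, -0.1327, 0.1485]
tcp_rot: [-0.028, 0.705, 0.709, -0.006]
force: [0.2, -0.6, -2.2]
finger_gap: 0.606
```

jog_arm --pt "0 32 -2 0" --pt "-2 38 -2 0" --pt "-2 38 -2 0" --pt "-2 30 -2 0" --pt "0 0 0 0"

```text
time: 29.95
position: [0.5684, -0.1374, 0.1444]
tcp_rot: [-0.03, 0.705, 0.708, -0.007]
force: [0.8, -0.7, -2.0]
finger_gap: 0.609
```

```bash
python3 look.py f5
```

```text
29.95 [ 0.56838206 -0.13736366  0.14437765] [-0.02999423  0.70517328  0.70836834 -0.00672892] [ 0.78220239 -0.70256442 -1.96018584]
```

View pics/f5.png

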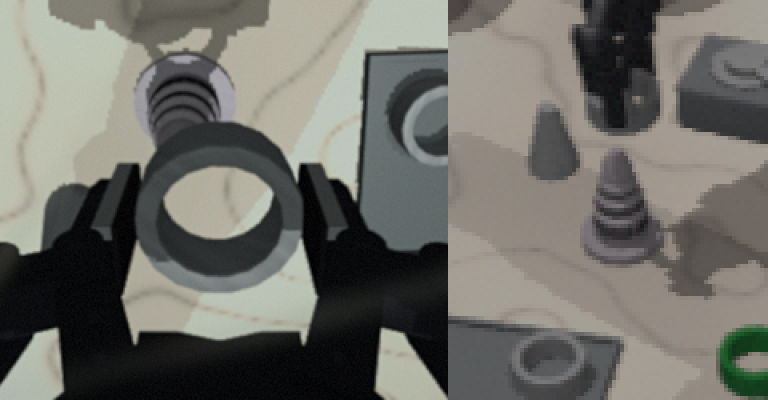

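jog_arm --pt "-18 19 0 0" --pt "0 0 10 0" --pt "0 0 20 0" --pt "0 0 0 0"

```text
time: 30.45
position: [0.5784, -0.1531, 0.1099]
tcp_rot: [-0.033, 0.705, 0.708, -0.008]
force: [-0.8, 0.5, -2.7]
finger_gap: 0.611
```

```bash
python3 look.py f6
```

```text
30.45 [ 0.57838725 -0.15310608  0.10986131] [-0.03342859  0.70540245  0.70796915 -0.00834278] [-0.8481803   0.52339435 -2.73318732]
```

View pics/f6.png

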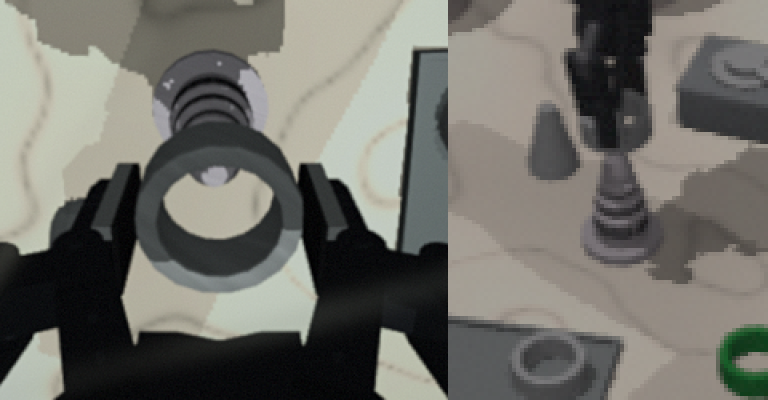

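jog_arm --pt "-3 7 0 0" --pt "0 0 10 0" --pt "0 0 12 0" --pt "0 0 0 0"

```text
time: 30.95
position: [0.5864, -0.156, 0.0911]
tcp_rot: [-0.03, 0.705, 0.708, -0.007]
force: [-1.1, -0.2, -1.5]
finger_gap: 0.612
```

```bash
python3 look.py f7
```

```text
30.95 [ 0.58638126 -0.15604014  0.09106408] [-0.0298379   0.70538625  0.70816148 -0.00687365] [-1.07955055 -0.23298436 -1.46915167]
```

View pics/f7.png

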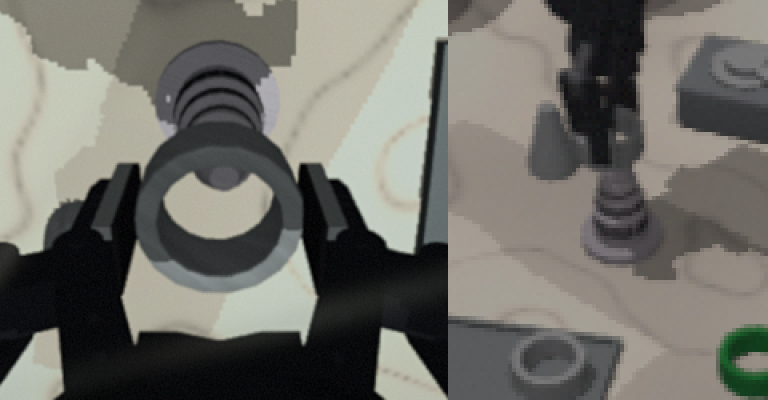

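jog_arm --pt "1 -4 0 0" --pt "0 0 10 0" --pt "0 0 10 0" --pt "0 0 0 0"

```text
time: 31.45
position: [0.5816, -0.1545, 0.0716]
tcp_rot: [-0.029, 0.705, 0.708, -0.006]
force: [0.6, 0.4, -1.5]
finger_gap: 0.612
```

```bash
python3 look.py f8
```

```text
31.45 [ 0.58160311 -0.15448254  0.07164526] [-0.02866034  0.70534687  0.7082536  -0.00641986] [ 0.55357775  0.37412103 -1.45316229]
```

View pics/f8.png

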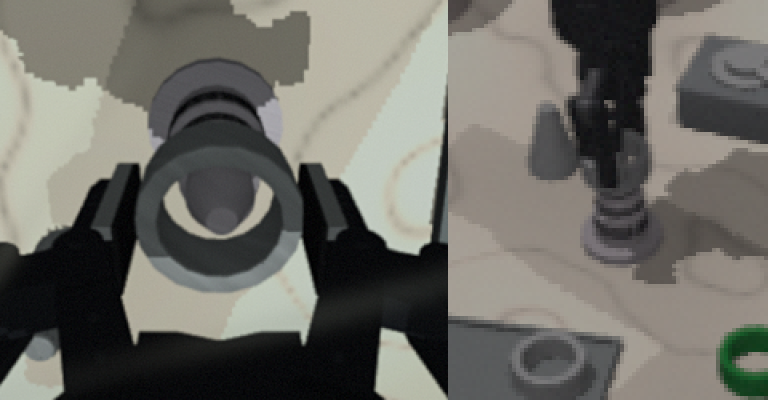

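jog_arm --pt "1 0 0 0" --pt "0 1 8 0" --pt "0 0 8 0" --pt "0 0 0 0"

```text
time: 31.95
position: [0.583, -0.1533, 0.056]
tcp_rot: [-0.027, 0.705, 0.708, -0.006]
force: [0.3, 0.3, -2.3]
finger_gap: 0.608
```

jog_arm --pt "0 0 5 0" --pt "0 0 0 0"

```text
time: 32.15
position: [0.5824, -0.1531, 0.0502]
tcp_rot: [-0.028, 0.705, 0.708, -0.006]
force: [-1.1, -0.0, -2.9]
finger_gap: 0.608
```

```bash
python3 look.py f9
```

```text
32.15 [ 0.58240333 -0.15306969  0.05019154] [-0.02784582  0.70537264  0.70826275 -0.0061584 ] [-1.10232887 -0.03176937 -2.93238555]
```

View pics/f9.png

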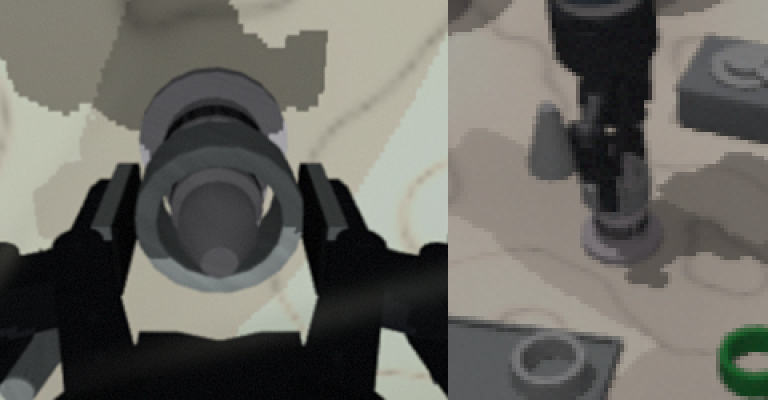

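jog_arm --pt "0 1 4 0" --pt "0 0 4 0" --pt "0 0 0 0"

```text
time: 32.55
position: [0.5824, -0.1532, 0.0427]
tcp_rot: [-0.028, 0.706, 0.708, -0.007]
force: [-2.0, 0.0, -1.7]
finger_gap: 0.612
```

jog_arm --pt "0 0 0 0" --pt "0 0 0 0" --pt "0 0 0 0" --pt "0 0 0 0" --hand -0.6

```text
time: 32.95
position: [0.5843, -0.1533, 0.0434]
tcp_rot: [-0.026, 0.705, 0.708, -0.005]
force: [-0.8, -0.3, -0.5]
finger_gap: 0.799
```

```bash
python3 look.py f10
```

```text
32.95 [ 0.58431024 -0.15334782  0.04342349] [-0.02619386  0.70541524  0.70828916 -0.00544845] [-0.77810985 -0.33900105 -0.48264645]
```

jog_arm --pt "0 0 -40 0" --pt "0 0 -40 0" --pt "0 0 -20 0"

```text
time: 33.35
position: [0.587, -0.1554, 0.1428]
tcp_rot: [-0.03, 0.705, 0.708, -0.007]
force: [0.8, 0.4, 0.3]
finger_gap: 0.797
```

```bash
python3 look2.py f11
```

```text
33.35 [ 0.58703217 -0.15544274  0.14282321] [-0.02973927  0.70531307  0.70823918 -0.00680552] [0.8472639  0.44433436 0.25192319]
0.0345 [array([199., 258.]), array([196., 212.])]
0.0485 [array([197., 229.]), array([193., 183.])]
0.0625 [array([195., 200.]), array([191., 153.])]
```

View pics/f10.png

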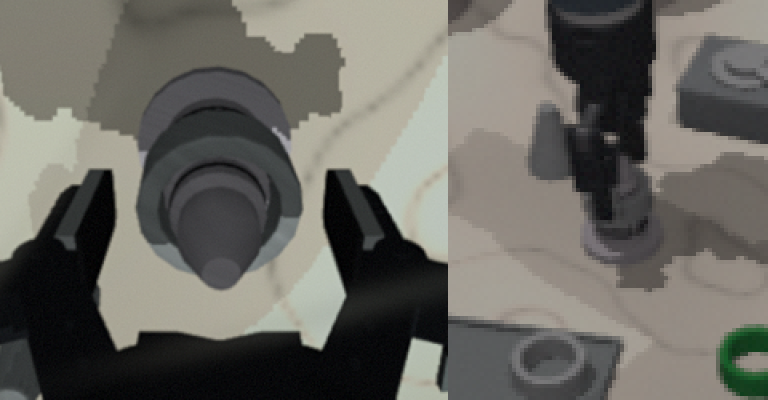

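View pics/f11.png

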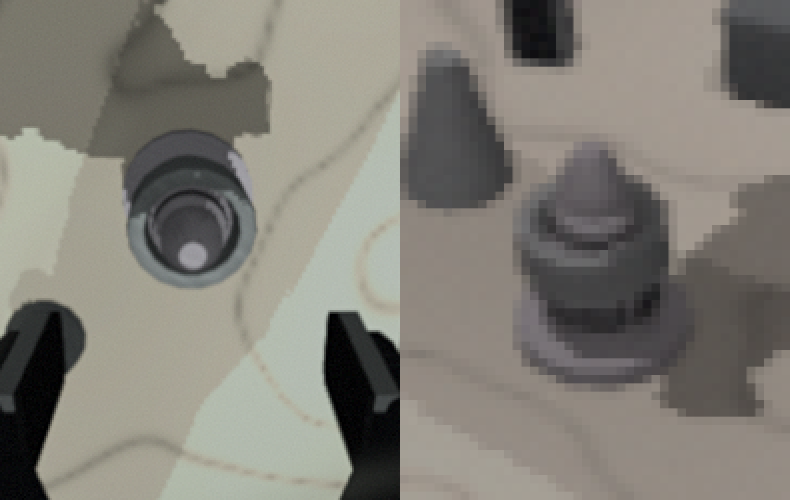

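jog_arm --pt "0 1 35 0" --pt "0 0 40 0" --pt "0 0 25 0" --pt "0 0 0 0"

```text
time: 33.85
position: [0.584, -0.1526, 0.0398]
tcp_rot: [-0.027, 0.705, 0.708, -0.006]
force: [-1.1, 0.4, 0.4]
finger_gap: 0.798
```

jog_arm --pt "0 0 0 0" --pt "0 0 0 0" --pt "0 0 0 0" --pt "0 0 0 0" --hand 1

```text
time: 34.25
position: [0.5841, -0.1533, 0.0419]
tcp_rot: [-0.027, 0.706, 0.708, -0.006]
force: [-2.3, -1.4, -3.2]
finger_gap: 0.61
```

jog_arm --pt "0 0 -20 0" --pt "0 0 -30 0" --pt "0 0 -40 0" --pt "0 0 -5 0"

```text
time: 34.65
position: [0.5888, -0.1554, 0.1407]
tcp_rot: [-0.027, 0.705, 0.708, -0.005]
force: [1.2, -0.6, -1.6]
finger_gap: 0.611
```

jog_arm --pt "32 15 -3 0" --pt "40 19 -3 0" --pt "40 19 -3 0" --pt "30 15 0 0" --pt "0 0 0 0"

```text
time: 35.15
position: [0.6607, -0.0096, 0.1548]
tcp_rot: [-0.024, 0.707, 0.707, -0.003]
force: [-0.5, -0.6, -1.0]
finger_gap: 0.607
```

```bash
python3 look3.py f12
```

```text
35.15 [ 0.6607045  -0.00959813  0.15478027] [-0.02418698  0.70677416  0.70702117 -0.00251618] [-0.45780206 -0.58507924 -1.04347629]
```

View pics/f12.png

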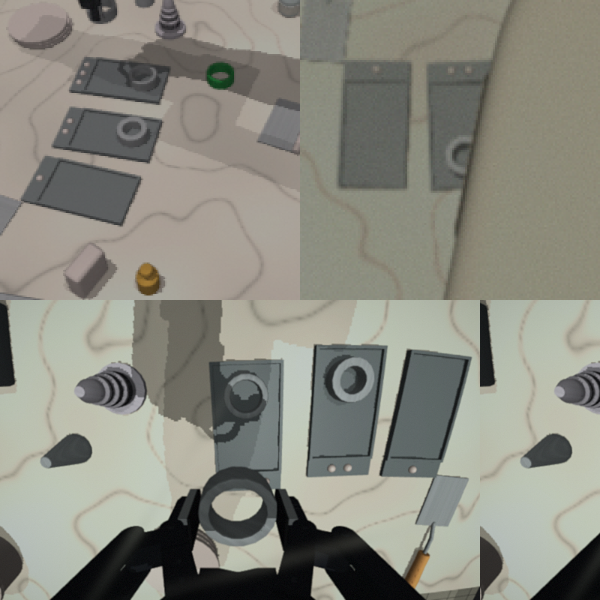

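jog_arm --pt "13 7 15 0" --pt "0 0 40 0" --pt "0 0 40 0" --pt "0 0 10 0" --pt "0 0 0 0"

```text
time: 35.8
position: [0.6622, -0.0002, 0.0465]
tcp_rot: [-0.023, 0.71, 0.704, -0.003]
force: [-0.4, -0.6, -1.2]
finger_gap: 0.611
```

```bash
python3 - <<'E'
from h import *
print(px2w("wrist",0,0,.0)) if 0 else None
E
python3 look3.py f13
```

```text
35.8 [ 6.62184691e-01 -1.83636946e-04  4.65330275e-02] [-0.02339203  0.71015414  0.70365305 -0.00251086] [-0.43419088 -0.55884101 -1.15813752]
```

View pics/f13.png

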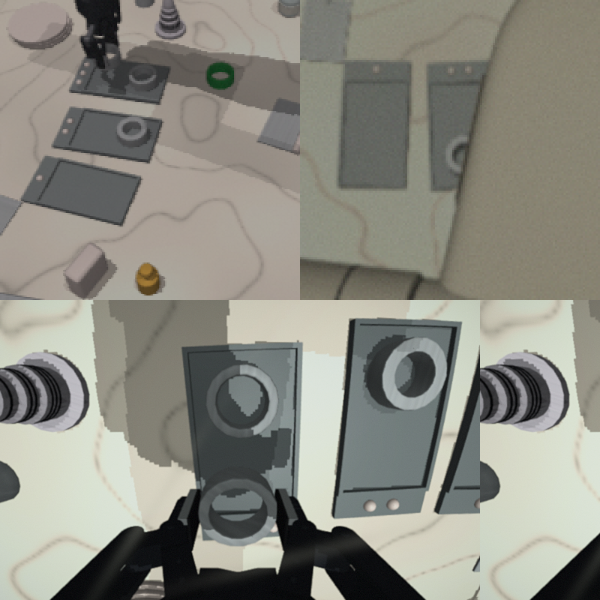

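jog_arm --pt "5 0 10 0" --pt "0 0 10 0" --pt "0 0 10 0" --pt "0 0 0 0"

```text
time: 36.35
position: [0.6652, 0.0058, 0.0212]
tcp_rot: [-0.019, 0.71, 0.704, 0.001]
force: [-1.9, -0.2, -1.5]
finger_gap: 0.605
```

jog_arm --pt "0 -1 5 0" --pt "0 0 2 0" --pt "0 0 0 0"

```text
time: 36.65
position: [0.664, 0.006, 0.0135]
tcp_rot: [-0.019, 0.71, 0.704, 0.001]
force: [-0.2, 0.5, -1.4]
finger_gap: 0.611
```

jog_arm --pt "0 0 0 0" --pt "0 0 0 0" --pt "0 0 0 0" --hand -0.6

```text
time: 36.95
position: [0.6646, 0.0058, 0.0144]
tcp_rot: [-0.018, 0.71, 0.704, 0.001]
force: [0.4, -0.9, 0.7]
finger_gap: 0.799
```

jog_arm --pt "0 0 -30 0" --pt "0 0 -45 0" --pt "0 0 -45 0" --pt "0 0 -30 0" --pt "0 0 0 0"

```text
time: 37.45
position: [0.6677, 0.0015, 0.1698]
tcp_rot: [-0.019, 0.71, 0.704, 0.001]
force: [-0.0, -0.9, 0.1]
finger_gap: 0.803
```

jog_arm --pt "-20 -20 0 0" --pt "-35 -30 0 0" --pt "-35 -30 0 0" --pt "-20 -15 0 0" --pt "0 0 0 0"

```text
time: 37.95
position: [0.5688, -0.1097, 0.1675]
tcp_rot: [-0.018, 0.709, 0.705, 0.002]
force: [0.5, 0.2, -0.0]
finger_gap: 0.799
```

```bash
python3 - <<'E'
from h import *
s=env.observe();print(s["time"],s["position"],s["tcp_rot"])
im=optics.get_image("wrist");i3=optics.get_image("side");i2=optics.get_image("top")
cv2.imwrite("pics/w14.png",im[:,:,::-1]);cv2.imwrite("pics/s14.png",i3[:,:,::-1]);crop(i2,200,100,360,230,5,"t14.png")
E
```

```text
37.95 [ 0.56884095 -0.10969554  0.16750326] [-0.01813387  0.70912431  0.70484853  0.00155791]
```

View pics/w14.png

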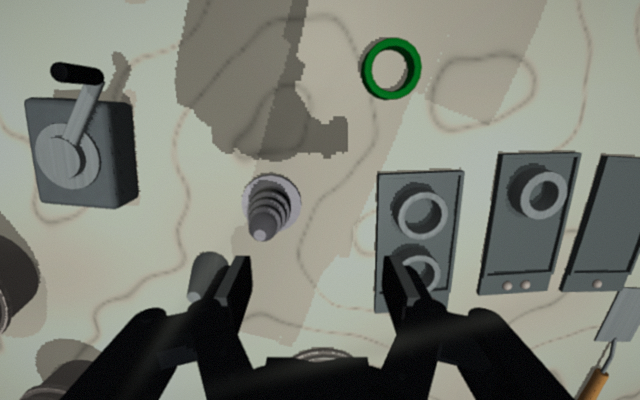

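View pics/s14.png

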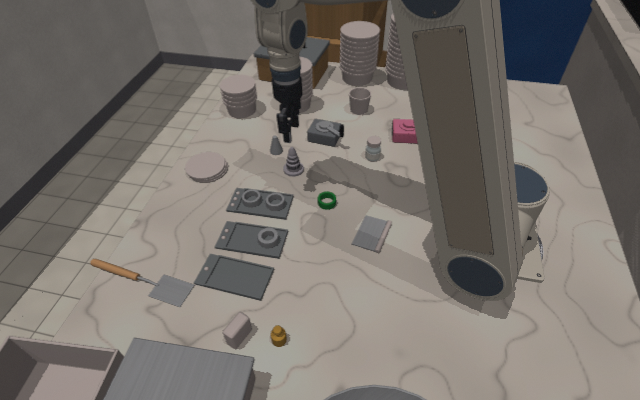

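View pics/t14.png

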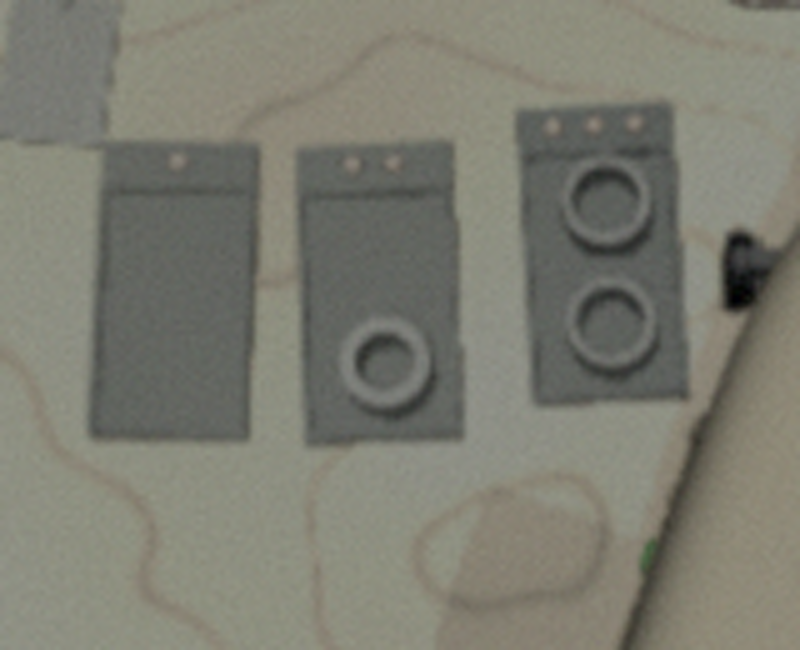

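```bash
python3 - <<'E'
from h import *
print(px2w("wrist",59,71,.094),px2w("wrist",97,75,.055),px2w("wrist",68,160,.05))
im=cv2.imread("pics/w14.png")[:,:,::-1];crop(im,10,40,160,230,4,"w14c.png")
i=cv2.imread("pics/s14.png")[:,:,::-1];crop(i,290,100,390,170,6,"s14c.png")
E
```

```text
[ 0.46136532 -0.28212624  0.094     ] [ 0.46093569 -0.28097473  0.055     ] [ 0.5303596  -0.32605708  0.05      ]
```

View pics/w14c.png

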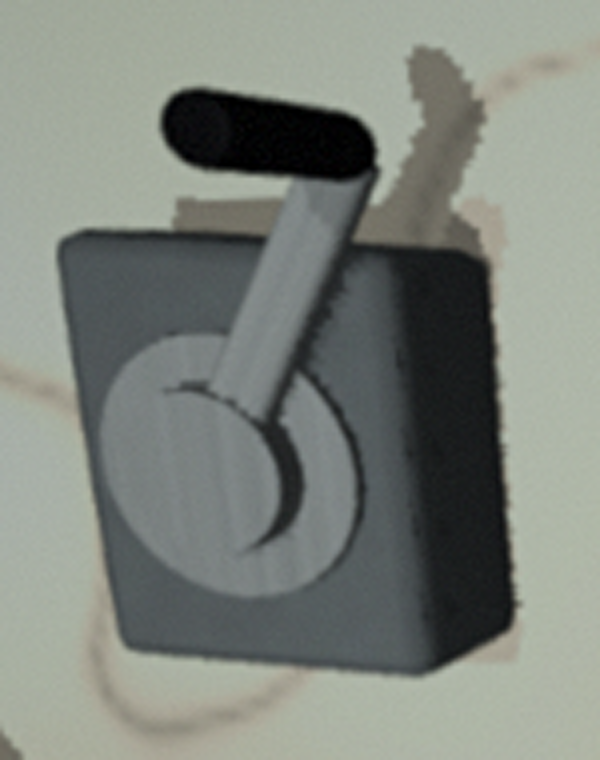

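View pics/s14c.png

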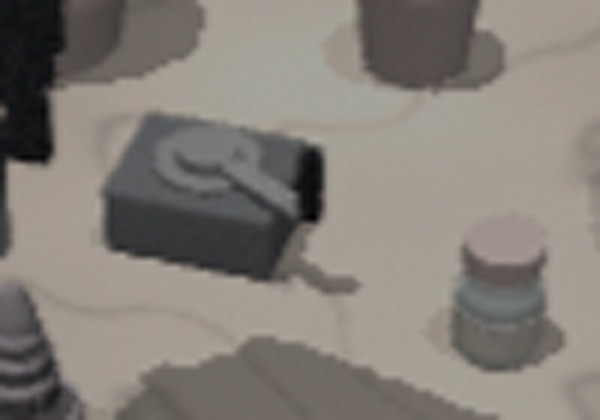

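jog_arm --pt "-15 -20 0 0" --pt "-25 -35 0 0" --pt "-25 -35 0 0" --pt "-10 -20 0 0" --pt "0 0 0 0" --hand 1

```text
time: 38.6
position: [0.4625, -0.1796, 0.1655]
tcp_rot: [-0.019, 0.705, 0.709, 0.002]
force: [0.0, 0.3, 0.1]
finger_gap: -0.001
```

jog_arm --pt "-20 -2 20 0" --pt "-20 -2 30 0" --pt "-5 0 30 0" --pt "0 0 14 0" --pt "0 0 0 0"

```text
time: 39.1
position: [0.4641, -0.2205, 0.0675]
tcp_rot: [-0.016, 0.702, 0.712, 0.004]
force: [0.4, -0.3, 0.1]
finger_gap: 0.0
```

jog_arm --pt "-5 -9 0 0" --pt "-5 -1 0 0" --pt "-5 0 0 0"

```text
time: 39.4
position: [0.4561, -0.2351, 0.0685]
tcp_rot: [-0.016, 0.701, 0.713, 0.004]
force: [-0.2, -0.6, -0.0]
finger_gap: -0.001
```

```bash
python3 - <<'E'
from h import *
s=env.observe();print(s["time"],s["position"],s["force"])
im=optics.get_image("wrist");cv2.imwrite("pics/w15.png",im[:,:,::-1])
E
```

```text
39.4 [ 0.45612314 -0.23511488  0.06848235] [-0.18204699 -0.55826457 -0.02633981]
```

View pics/w15.png

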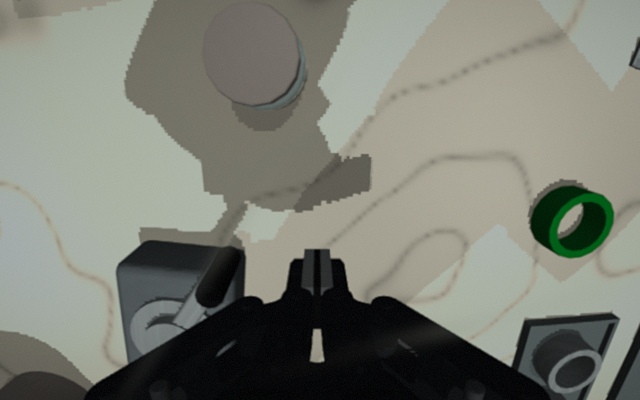

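jog_arm --pt "-15 0 0 0" --pt "-15 0 0 0" --pt "-15 0 0 0"

```text
time: 39.75
position: [0.4572, -0.2832, 0.0687]
tcp_rot: [-0.015, 0.701, 0.713, 0.004]
force: [-1.6, 2.0, -0.1]
finger_gap: 0.002
```

```bash
python3 - <<'E'
from h import *
s=env.observe();print(s["time"],s["position"],s["force"])
im=optics.get_image("wrist");cv2.imwrite("pics/w16.png",im[:,:,::-1])
E
```

```text
39.75 [ 0.45721725 -0.28320513  0.06874012] [-1.60728099  2.00884909 -0.09951977]
```

View pics/w16.png

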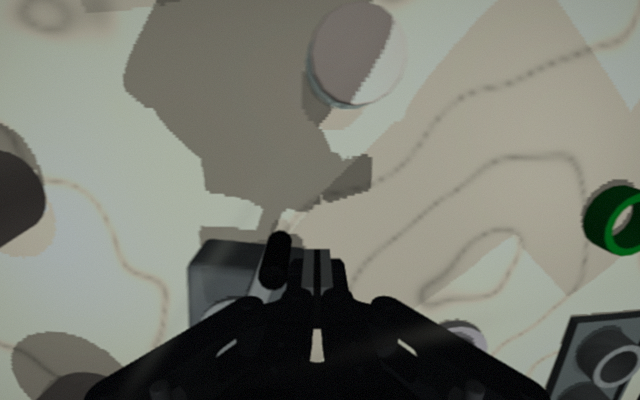

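jog_arm --pt "-10 -5 0 0" --pt "-12 -3 0 0" --pt "-12 0 0 0"

```text
time: 40.1
position: [0.4499, -0.3228, 0.0679]
tcp_rot: [-0.014, 0.701, 0.713, 0.004]
force: [0.8, 2.0, 1.2]
finger_gap: 0.0
```

```bash
python3 - <<'E'
from h import *
s=env.observe();print(s["time"],s["position"],s["force"])
im=optics.get_image("wrist");cv2.imwrite("pics/w17.png",im[:,:,::-1])
E
```

```text
40.1 [ 0.44988876 -0.32284766  0.06794877] [0.78673351 2.0453563  1.15639495]
```

View pics/w17.png

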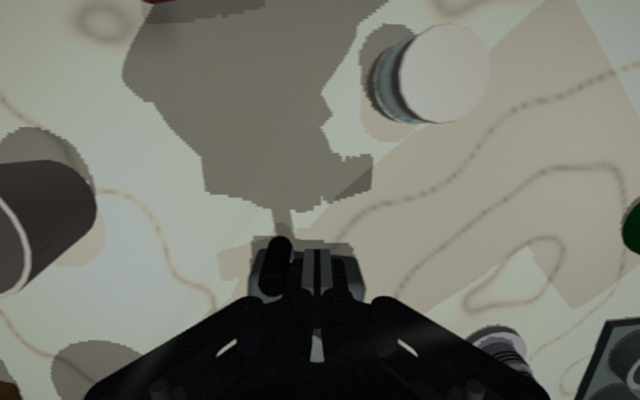

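jog_arm --pt "-8 1 0 0" --pt "-6 1 0 0"

```text
time: 40.35
position: [0.4527, -0.3397, 0.0676]
tcp_rot: [-0.013, 0.702, 0.712, 0.005]
force: [2.2, 4.1, 1.2]
finger_gap: 0.002
```

jog_arm --pt "-4 1 0 0" --pt "-3 0 0 0"

```text
time: 40.55
position: [0.4538, -0.344, 0.0673]
tcp_rot: [-0.015, 0.701, 0.713, 0.007]
force: [0.7, 19.8, 12.2]
finger_gap: -0.001
```

jog_arm --pt "-3 0 0 0"

```text
time: 40.65
position: [0.4538, -0.3439, 0.0674]
tcp_rot: [-0.017, 0.7, 0.714, 0.009]
force: [0.4, 19.8, 12.4]
finger_gap: 0.001
```

```bash
python3 - <<'E'
from h import *
i3=optics.get_image("side");crop(i3,290,90,390,170,6,"s17.png")
E
```

jog_arm --pt "10 0 0 0" --pt "15 2 0 0" --pt "20 2 0 0" --pt "25 2 0 0" --pt "25 2 0 0"

```text
time: 41.2
position: [0.4604, -0.2451, 0.0704]
tcp_rot: [-0.018, 0.701, 0.713, 0.008]
force: [0.8, -0.7, -0.2]
finger_gap: -0.001
```

jog_arm --pt "30 0 0 0" --pt "30 0 -20 0" --pt "0 0 -40 0" --pt "0 0 -40 0" --pt "0 0 0 0"

```text
time: 41.7
position: [0.46, -0.1782, 0.1758]
tcp_rot: [-0.017, 0.699, 0.715, 0.007]
force: [1.1, -0.4, -0.1]
finger_gap: -0.003
```

```bash
python3 - <<'E'
from h import *
s=env.observe();print(s["time"],s["position"],s["force"])
i3=optics.get_image("side");crop(i3,190,90,390,240,4,"s18.png");im=optics.get_image("wrist");cv2.imwrite("pics/w18.png",im[:,:,::-1])
E
```

```text
41.7 [ 0.45997382 -0.17816401  0.1758135 ] [ 1.10222477 -0.41259706 -0.09129996]
```

View pics/s17.png

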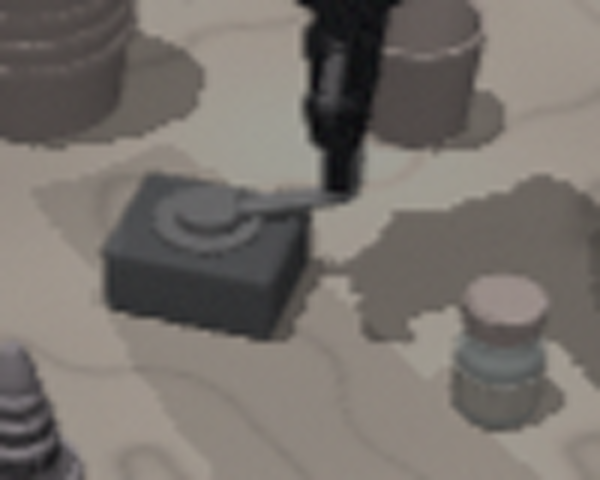

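View pics/s18.png

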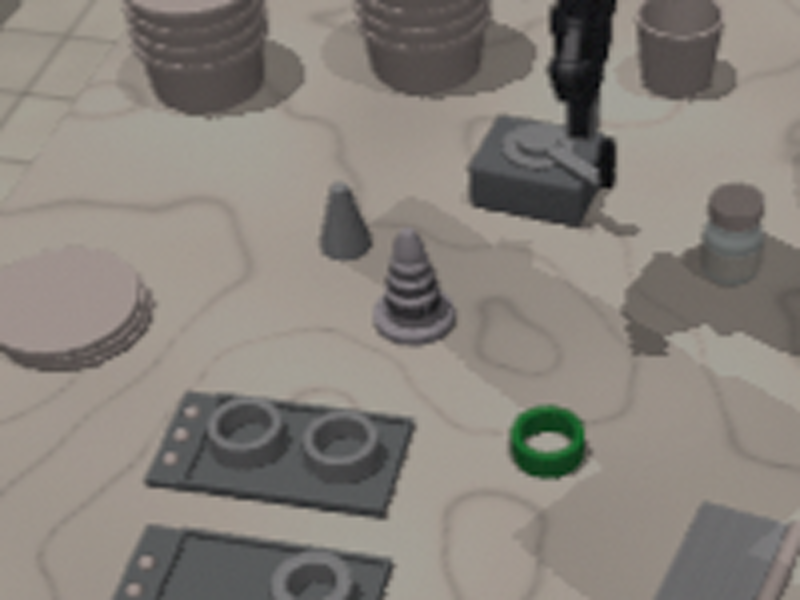

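View pics/w18.png

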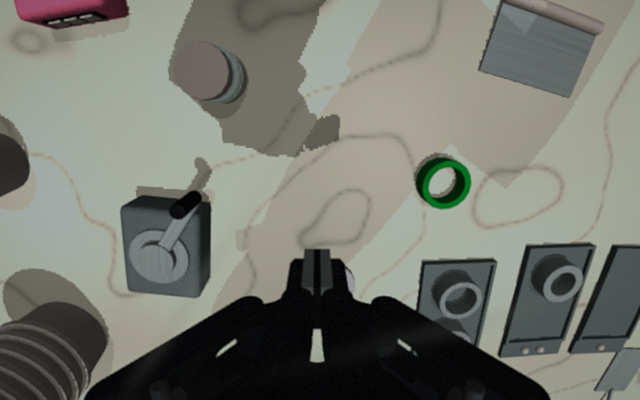

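```bash
python3 - <<'E'
from h import *
h=px2w("side",290+212/6,90+205/6,.055);e=px2w("side",290+335/6,90+197/6,.055)
print(h,e,np.degrees(np.arctan2(e[1]-h[1],e[0]-h[0])))
h=px2w("side",190+537/4,90+147/4,.055);e=px2w("side",190+598/4,90+180/4,.055)
print(h,e,np.degrees(np.arctan2(e[1]-h[1],e[0]-h[0])))
for r in (.93,1.0):
  import math
  a=math.radians(145)+r; H=np.array([.527,-.3275])
  print(r,H+.08*np.array([math.cos(a),math.sin(a)]))
s=env.observe();print(s["time"],s["position"])
E
```

```text
[ 0.52168551 -0.33198135  0.055     ] [ 0.45672442 -0.35302088  0.055     ] -162.05394799586458
[ 0.52216142 -0.31739791  0.055     ] [ 0.46488867 -0.28444895  0.055     ] 150.0882201811047
0.93 [ 0.45103942 -0.35259961]
1.0 [ 0.45298099 -0.35785104]
41.8 [ 0.45852318 -0.17765147  0.17194285]
```

jog_arm --pt "-10 0 30 0" --pt "-20 0 40 0" --pt "-15 0 30 0" --pt "0 0 0 0"

```text
time: 42.2
position: [0.4567, -0.2175, 0.0647]
tcp_rot: [-0.02, 0.698, 0.715, 0.007]
force: [-0.4, 0.5, -0.2]
finger_gap: -0.005
```

jog_arm --pt "-15 -4 0 0" --pt "0 0 0 0"

```text
time: 42.4
position: [0.4521, -0.2322, 0.0636]
tcp_rot: [-0.021, 0.698, 0.715, 0.006]
force: [0.1, 0.4, 0.6]
finger_gap: -0.001
```

jog_arm --pt "-15 0 -4 0" --pt "-18 0 0 0" --pt "-18 0 0 0" --pt "-18 0 0 0" --pt "-15 0 0 0"

```text
time: 42.9
position: [0.4547, -0.3211, 0.0676]
tcp_rot: [-0.02, 0.698, 0.716, 0.007]
force: [-0.5, 2.9, 1.6]
finger_gap: 0.001
```

jog_arm --pt "-6 0 0 0" --pt "-4 0 0 0"

```text
time: 43.1
position: [0.4559, -0.3345, 0.0673]
tcp_rot: [-0.019, 0.698, 0.715, 0.007]
force: [2.3, 3.8, 0.7]
finger_gap: -0.002
```

jog_arm --pt "-4 0 0 0" --pt "-4 0 0 0"

```text
time: 43.3
position: [0.4568, -0.3422, 0.0669]
tcp_rot: [-0.019, 0.698, 0.716, 0.008]
force: [5.7, 11.7, 3.2]
finger_gap: 0.003
```

```bash
python3 - <<'E'
from h import *
s=env.observe();print(s["time"],s["position"],s["force"])
i3=optics.get_image("side");crop(i3,300,90,370,150,10,"s19.png");im=optics.get_image("wrist");crop(im,220,200,420,350,4,"w19.png")
E
```

```text
43.3 [ 0.45675964 -0.34222517  0.06692995] [ 5.73170911 11.70736875  3.23051091]
```

View pics/s19.png

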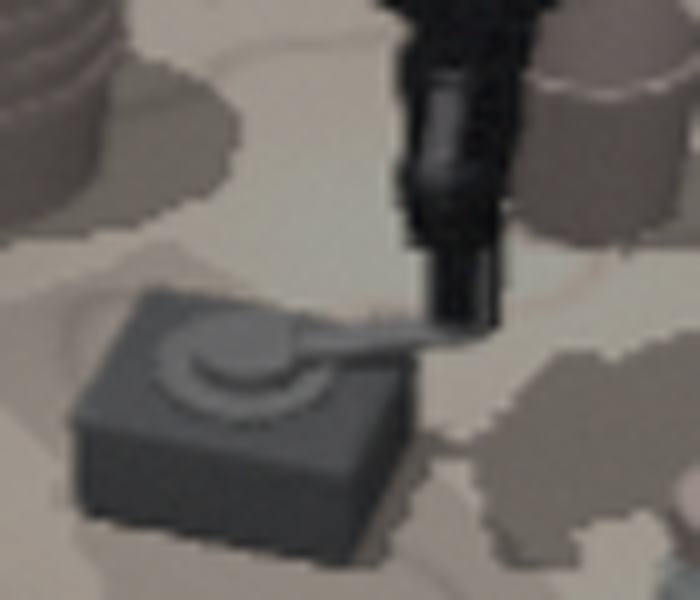

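View pics/w19.png

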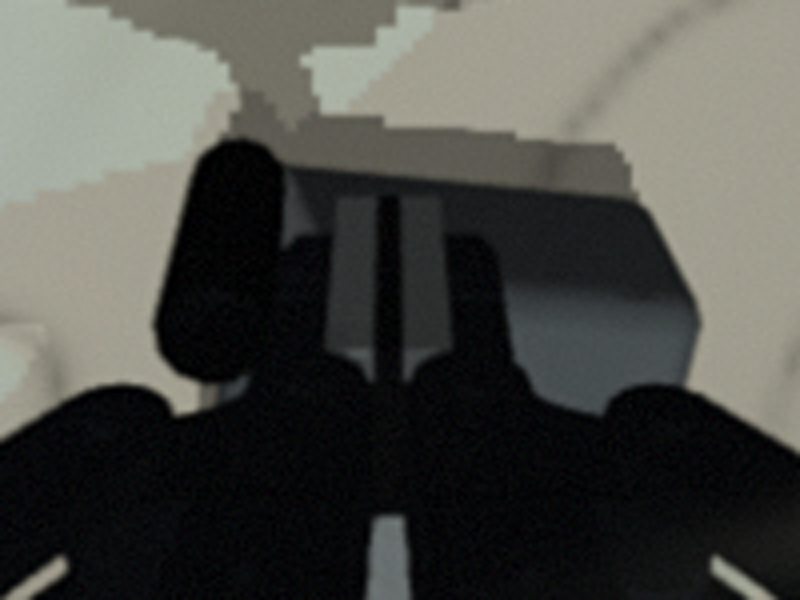

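jog_arm --pt "0 0 0 0" --pt "10 0 0 0" --pt "15 0 0 0" --pt "20 0 0 0" --pt "25 0 0 0"

```text
time: 43.9
position: [0.4539, -0.2679, 0.0692]
tcp_rot: [-0.02, 0.699, 0.715, 0.008]
force: [0.7, 0.5, -0.2]
finger_gap: -0.0
```

jog_arm --pt "25 0 0 0" --pt "30 0 0 0" --pt "30 0 -20 0" --pt "0 0 -40 0" --pt "0 0 -40 0"

```text
time: 44.4
position: [0.4481, -0.1725, 0.1715]
tcp_rot: [-0.025, 0.697, 0.717, 0.006]
force: [0.8, 0.2, -0.0]
finger_gap: -0.0
```

jog_arm --pt "0 0 -20 0" --pt "0 0 0 0" --pt "0 0 0 0" --pt "0 0 0 0"

```text
time: 44.8
position: [0.4486, -0.1694, 0.1968]
tcp_rot: [-0.02, 0.695, 0.719, 0.006]
force: [-0.1, -0.3, -1.0]
finger_gap: -0.002
```

```bash
python3 - <<'E'
from h import *
s=env.observe();print(s["time"],s["position"],s["force"],s["qd"])
i3=optics.get_image("side");crop(i3,180,90,380,310,2.7,"s20.png")
p=lambda u,v:px2w("side",u,v,.055)
h=p(300+24.5,90+34.5);e=p(300+48,90+33);print(np.degrees(np.arctan2(e[1]-h[1],e[0]-h[0])))
E
```

```text
44.8 [ 0.44861668 -0.16942125  0.19681534] [-0.09276745 -0.28929143 -1.03950731] [ 0.00872826 -0.00406113 -0.02632832 -0.01393211 -0.00239454  0.00519472]
-162.17153881142013
```

View pics/s20.png

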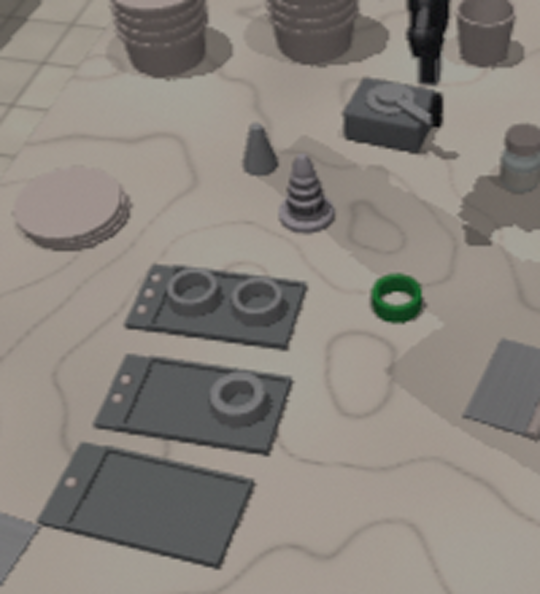

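```bash
python3 -c "
from station import env
print(env.close_job())"
```

```text
the job is handed in; nothing more can be done
None
```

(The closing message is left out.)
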